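Match the hinge halves on the jamb block

ROBOT

A 6-joint arm with a two-finger parallel gripper is mounted at the origin on a cart in front of the work surface, level with it; the furniture and walls round the work are solid. World frame = base frame: x ahead of the robot, y to its left, z up, the work surface at z = 0. Lengths are in m, angles in degrees, forces in N, time in s.
With the tool pointing down it reaches from about 0.375 to 0.9 m from the base axis. Payload 3.1 kg.
Tool frame: the origin (TCP) lies at the very end of the fingers, on their centre line; the grasp point (between the pads) lies 19 mm behind it; z points along the fingers, x is the direction in which the jaws open and shut, and the axes are right-handed (so a half turn about z gives the same grasp; the last joint's range is limited). The gripper opens to 87 mm and grips with 3 to 60 N. Pads are 19 mm wide; open, the fingers measure 117 mm over their backs; the gripper's body (75 mm by 190 mm) begins 51 mm behind the grasp point.
Start: joints at [-79.441, 30.224, 82.088, -0, 67.689, -10.227], TCP at [0.222, -0.584, 0.196] pointing down, gripper open.
Joint ranges: [-176.69, 176.69], [-43.24, 126.21], [12.49, 139.97], [-82, 262], [0, 151.66], [-163.58, 163.58]. Speed limits (degrees/s): [159.86, 159.86, 180, 180, 180, 180].

INTERFACE

Orientations are given as a 3x3 rotation matrix whose columns are the frame's x, y, z axes.
In Python, from rig import bot gives the robot as it stands.
- The arm moves only by the tool arm_command, never from a script. Its argument "plan" is a list of rows, each an object of numbers: "claw": the opening, from 0 (shut) to 1 (fully open); "dx", "dy", "dz": the shift along the tool's x, y, z in cm; "twist": the turn about the tool's z in degrees. A call has 1 to 8 rows; each row is the pose to reach, as a shift and turn from the pose measured when the call began, along the tool's axes at that moment; what a row does not reach only later rows make up. A row lasts 1/12 s, in which the tool goes at most 41.7 mm and 7.16 degrees, less where a joint would pass 70% of its speed; a pose out of reach is approached as far as the arm can. A call with a gripper value outside its range is refused whole. The fingers move at their own pace and stop on an object; the grip force is fixed at half the most. Time passes only in rows, so rows that repeat a pose let the fingers close. It gives the time, the measured TCP pose, the force and the opening at its end, in the units of the state.
- bot.read_state(): the state, without advancing time (a new reading comes with each control period).
- bot.capture(name): name is "scene" or "top" or "wrist"; returns the picture (480x640x3 uint8, red, green, blue); there is no depth.
- bot.calibration(name): a dict with "intrinsics" (3x3 intrinsics, pixels), "k1" (the pictures are not rectified: a ray, as slopes to the right and down, at radius r is drawn at 1 + k1 r^2 times it, then the intrinsics apply), "rvec" (rotation vector, rad) and "tvec" (3), from world to camera coordinates, as OpenCV has them; the wrist camera has in their place "T_tool_cam" (4x4, takes a point from camera to tool coordinates, whose origin is the TCP and whose axes are the tool frame's). Camera axes: x right, y down, z forward; pixel columns grow to the right and rows downward; lengths in m; the calibration is good to about 2 mm. A picture is of the moment at which its call begins: read the wrist's pose just before it. calibration takes no time and is no camera call.
- bot.hand_in(): hands the job in, once; it reports no verdict.
The state is a dict: "time_s": time; "joint_positions": joint angles; "qvel": joint speeds; "tau": joint torques, N m; "position": TCP position; "tcp_rot": TCP orientation; "force": force on the tool from outside, world axes, zero at the start; "moment": the same for the moment, N m; "opening": opening from 0.0 (shut) to 1.0 (fully open).
Only numpy, scipy, OpenCV 4.12 (cv2) and the standard library are available. Lean on these libraries where they do the work, as an engineer would, in place of code of your own. Each camera call takes 0.05 s, during which the arm holds its last target.

TASK

Pull the drawer of the small parts cabinet out to its stop and leave it open; take out the wooden batten with the single-knuckle hinge leaf. Fit its knuckle between the two knuckles on the wooden jamb block, batten level and pointing away from the block, so that all three holes line up well enough for the hinge pin to be pushed through; do not force the knuckles, and leave the pin, the press mould and the steel jigger where they are. Finish still holding the batten there, in the gripper and clear of everything else.

Things in the scene. Friction and masses are not known exactly. Their poses are not given: they have to be found in the camera images.
- cabinet_drawer0_handle (a point): dark steel knob on the wooden drawer front of a grey cabinet (220 deep, 200 wide, 85 high, fixed; its top 38 above the knob's axis). Knob head 28 in diameter, 16 thick, on a 12 thick stem; this point is the middle of the head, 35 in front of the drawer's face, 47 above the table. The drawer slides out along this frame's -x; y across, z up. (mm)
- cabinet_drawer0 (a joint): how far the drawer is out, in m: 0 shut (it may start up to 0.015 out), 0.1496 at its stop. About 1 N of friction and light damping; it stays where it is left. Drawer inside, mm: 175 long, 158 wide, floor 22 above the table, walls up to 63 above the table.
- leaf_center (a point): centre of the loose light-wood batten, 55 (x) x 34 (y) x 28 (z), 0.08 to 0.16 kg, lying flat in the drawer, knuckle to the rear (within 20 degrees); it comes out with the drawer. A 3 mm brass leaf on its top runs along +x to one knuckle, whose far edge is 54 from here. x from batten to knuckle, y along the knuckle's hole, z up. Grasp from above across the 34 mm. (mm)
- leaf_bore (a point): centre of the loose knuckle's hole; same axes as leaf_center and fixed to it: 43.5 along +x and 7 along +z from leaf_center. Knuckle outside diameter 20, hole 12, length 22 along y. (mm)
- jamb_bore (a point): midway between the two brass knuckles on the front of the brown wooden jamb block (100 x 110 x 70 high, fixed), on their holes' axis, 63 above the table. y along the holes, z up, x into the block (its front face 14 away): the batten belongs on the -x side, its x along this x. Knuckles: outside 20, hole 12, 22 long, free gap between them 28; enter the gap from above or along +x. (mm)
- pin: steel hinge pin, 8 in diameter, about 98 long with a bent head, lying on the table between cabinet and block; bystander, not to be moved. Origin under its shaft's middle, shaft along x. (mm)
- press_mould: carved wooden press mould, 58 x 160 x 27, lying between cabinet and block; bystander. Origin at the centre of its underside, its long side along y. (mm)
- jigger: double-cone steel jigger standing 108 high, 44 in diameter, behind; bystander. Origin at the centre of its underside. (mm)

How it is judged:
By the outcome, as a careful person would: the job done as asked, in the order asked, and still so for the second after the job is handed in, while the arm keeps its last pose, push and grip.
It also fails if it takes over 51 s, if anything falls off the work surface, if the arm or the gripper's body presses on something with over 40 N, if the wrist force passes 120 N, or if a joint passes its speed limit or range.

## Working session

There is one attempt and no reset: what is moved stays moved. The work goes in short steps, Python scripts to look and compute and a tool call to move; the robot and the scene stay as the last step left them, time stands still between calls to the robot, and variables do not carry over. Pictures are saved under pics/ and viewed, and the job is handed in when it is done.

Besides the shell and the picture viewer there is one more tool, called after "Emit:" as name(argument=value, ...), one argument or row to a line, values as JSON. arm_command: Moves the arm, as the interface text tells. Its arguments: {"type":"object","properties":{"plan":{"type":"array"}},"required":["plan"]}

```bash
ls; mkdir -p pics
python3 - <<'E'
from rig import bot
import cv2
for n in ["scene","top","wrist"]:
    im=bot.capture(n); cv2.imwrite(f"pics/{n}0.png",im[:,:,::-1])
    print(n,bot.calibration(n))
print(bot.read_state())
E
```

```text
pics
scene {'intrinsics': array([[593.08417031,   0.        , 330.70532475],
       [  0.        , 593.08417031, 233.62305529],
       [  0.        ,   0.        ,   1.        ]]), 'k1': -0.13851171773037438, 'rvec': array([ 0.77081863, -2.41622753,  1.28178706]), 'tvec': array([0.47817134, 0.26508096, 0.68496058])}
top {'intrinsics': array([[448.35619098,   0.        , 316.65999094],
       [  0.        , 448.35619098, 242.67203699],
       [  0.        ,   0.        ,   1.        ]]), 'k1': -0.014518707856930806, 'rvec': array([ 2.1259879 , -2.08435676,  0.23210834]), 'tvec': array([-0.02177012,  0.63619643,  0.77536147])}
wrist {'intrinsics': array([[405.65492911,   0.        , 325.41736608],
       [  0.        , 405.65492911, 237.88902317],
       [  0.        ,   0.        ,   1.        ]]), 'k1': -0.030641701571449024, 'T_tool_cam': array([[ 9.99999833e-01, -1.97041176e-04, -5.42794353e-04,
        -3.97078747e-04],
       [ 3.48051589e-04,  9.55717923e-01,  2.94284099e-01,
        -8.15579044e-02],
       [ 4.60772207e-04, -2.94284239e-01,  9.55717832e-01,
        -1.88149736
[... 173 characters left out ...]
.21393940e+01, -1.29789564e-03,
        6.76898268e+01, -1.02272329e+01]), 'qvel': array([-0.01157779, -0.08887769, -0.11825008, -0.00129544, -0.03196961,
        0.05914227]), 'tau': array([ 7.83116084e-04, -4.40430880e+01, -1.76843315e+01,  6.34006318e-02,
        5.52069338e-02, -9.50670915e-05]), 'position': array([ 0.22174232, -0.58369437,  0.19560595]), 'tcp_rot': array([[ 3.54941338e-01, -9.34888518e-01, -3.24959339e-04],
       [-9.34887140e-01, -3.54941380e-01,  1.62844359e-03],
       [-1.63775473e-03, -2.74201638e-04, -9.99998621e-01]]), 'force': array([-0.58423947,  0.20827445,  0.76415787]), 'moment': array([ 0.01893188, -0.00333308, -0.02021007]), 'opening': 0.9979982937029479}
```

View pics/scene0.png

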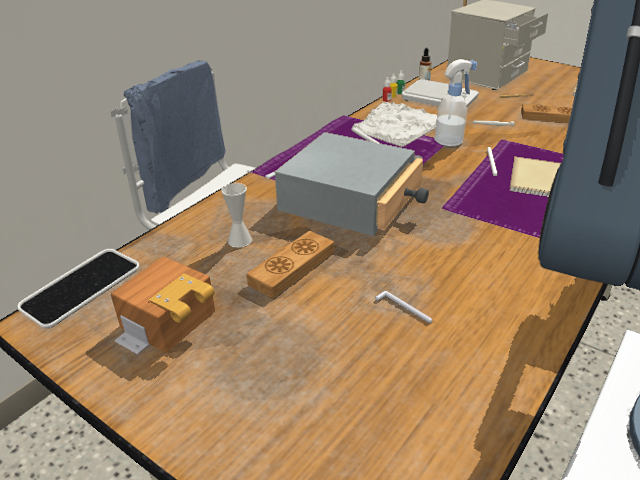

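View pics/top0.png

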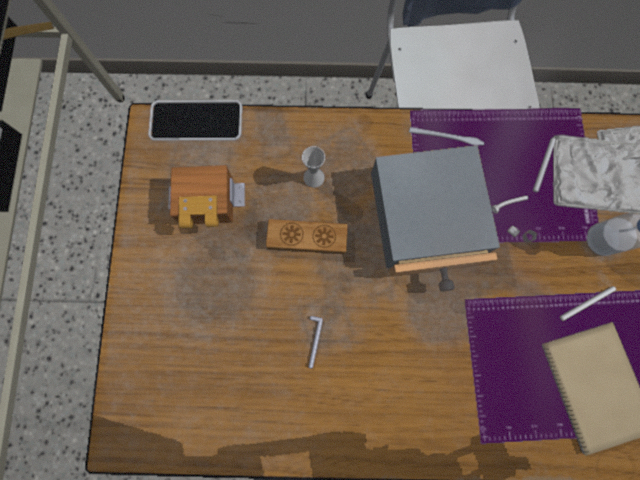

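View pics/wrist0.png

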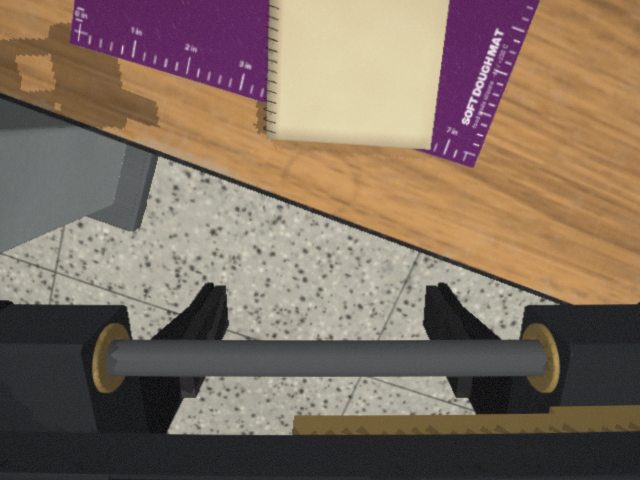

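```bash
cat > h.py <<'E'
from rig import bot
import cv2, numpy as np
from scipy.spatial.transform import Rotation as R
def cam(n,st=None):
    c=bot.calibration(n); K=c["intrinsics"]; 
    if "rvec" in c:
        Rm=cv2.Rodrigues(c["rvec"])[0]; t=np.array(c["tvec"]).ravel()
    else:
        T=np.eye(4);T[:3,:3]=st["tcp_rot"];T[:3,3]=st["position"]
        W=np.linalg.inv(T@c["T_tool_cam"]); Rm=W[:3,:3];t=W[:3,3]
    return K,np.array([c["k1"],0,0,0.]),Rm,t
def ray(n,uv,st=None):
    K,d,Rm,t=cam(n,st)
    p=cv2.undistortPoints(np.array(uv,float).reshape(-1,1,2),K,d).reshape(-1,2)
    v=np.c_[p,np.ones(len(p))]@Rm
    return -Rm.T@t, v/np.linalg.norm(v,axis=1)[:,None]
def onz(n,uv,z,st=None):
    o,v=ray(n,uv,st); return o+v*((z-o[2])/v[:,2])[:,None]
def proj(n,P,st=None):
    K,d,Rm,t=cam(n,st)
    return cv2.projectPoints(np.array(P,float).reshape(-1,1,3),cv2.Rodrigues(Rm)[0],t,K,d)[0].reshape(-1,2)
def tri(rays):
    A=np.zeros((3,3));b=np.zeros(3)
    for o,v in rays:
        M=np.eye(3)-np.outer(v,v);A+=M;b+=M@o
    x=np.linalg.solve(A,b); return x,[np.linalg.norm(np.cross(x-o,v)) for o,v in rays]
def crop(n,u0,v0,u1,v1,s,out,im=None):
    if im is None: im=cv2.imread(n)
    c=cv2.resize(im[v0:v1,u0:u1],None,fx=s,fy=s,interpolation=cv2.INTER_CUBIC); cv2.imwrite(out,c)
E
python3 - <<'E'
from h import *
crop("pics/top0.png",150,140,270,240,6,"pics/c1.png")
crop("pics/top0.png",365,140,505,300,3.7,"pics/c2.png")
crop("pics/scene0.png",100,245,230,355,5,"pics/c3.png")
crop("pics/scene0.png",270,130,440,240,4.5,"pics/c4.png")
E
```

```text
(no output)
```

View pics/c1.png

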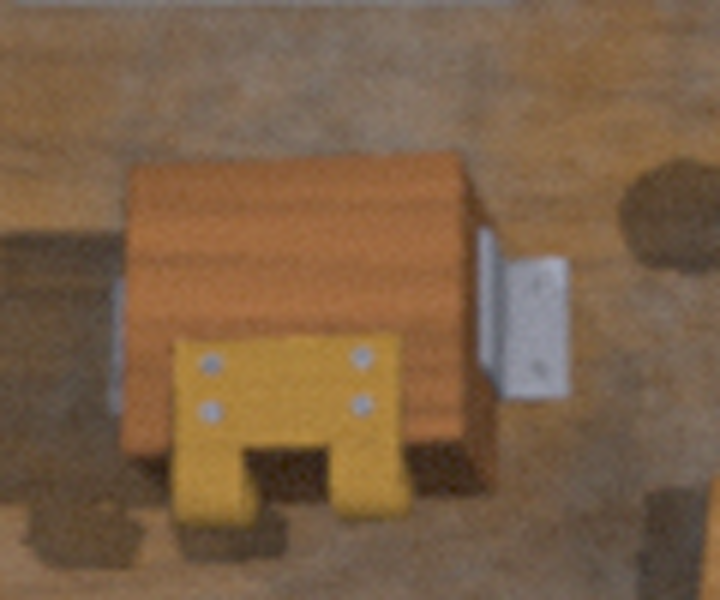

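View pics/c2.png

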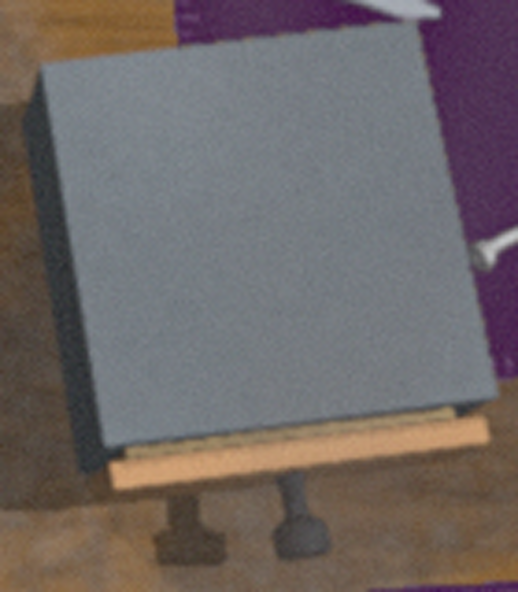

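View pics/c3.png

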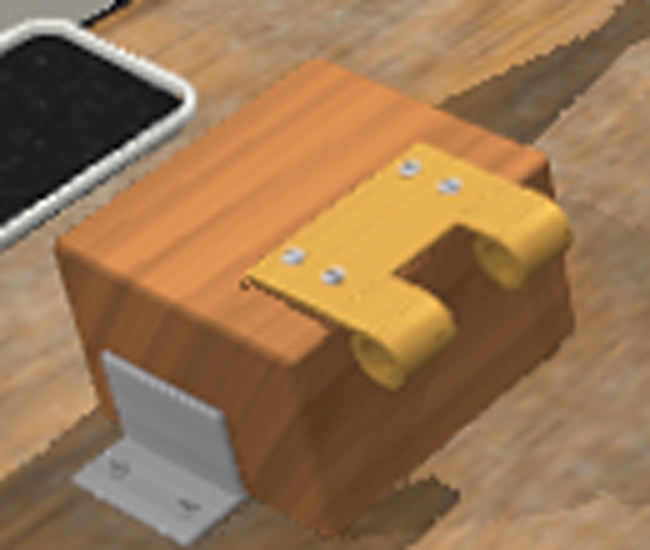

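View pics/c4.png

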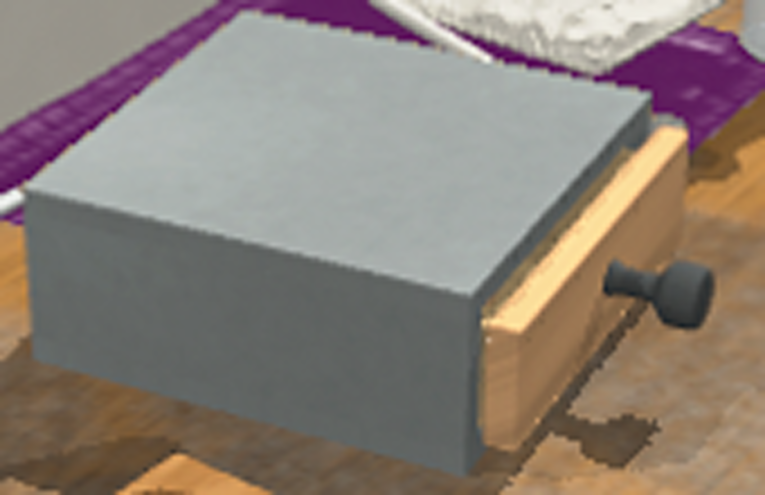

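Run:
```python
from h import *
np.set_printoptions(precision=4,suppress=True)
def yaw(v): return np.degrees(np.arctan2(v[1],v[0]))
c2=lambda p: np.array(p)/3.7+[365,140]
c1=lambda p: np.array(p)/6+[150,140]
c3=lambda p: np.array(p)/5+[100,245]
c4=lambda p: np.array(p)/4.5+[270,130]
# cabinet
a=onz("top",c2([(42,65),(418,22),(497,398),(105,447)]),.085)
b=onz("scene",c4([(25,190),(243,12),(652,97),(473,296)]),.085)
for q in(a,b): print(q, "depth yaw",yaw(q[0]-q[3]),yaw(q[1]-q[2]),"width",yaw(q[3]-q[2])-90,yaw(q[0]-q[1])-90,np.linalg.norm(q[0]-q[3]),np.linalg.norm(q[3]-q[2]))
o1,v1=ray("top",c2([(302,537)]));o2,v2=ray("scene",c4([(688,296)]))
print("knob",tri([(o1,v1[0]),(o2,v2[0])]),onz("top",c2([(302,537)]),.047),onz("scene",c4([(688,296)]),.047))
a=onz("top",c1([(130,170),(462,155),(465,440),(122,455)]),.07)
b=onz("scene",c3([(60,240),(320,60),(548,160),(290,365)]),.07)
for q,r in((a,0),(b,1)): print("jamb",q,[np.linalg.norm(q[i]-q[i-1]) for i in range(4)],[yaw(q[i]-q[i-1]) for i in range(4)])
print(a.mean(0),b.mean(0))
g=onz("top",c1([(172,345),(400,338),(172,522),(410,522),(250,490),(330,490)]),.07);print(g)
```

```text
[[ 0.8043 -0.1215  0.085 ]
 [ 0.833  -0.3204  0.085 ]
 [ 0.6307 -0.3479  0.085 ]
 [ 0.6019 -0.1508  0.085 ]] depth yaw 8.240645396956019 7.759888056696849 width 8.309452185631002 8.202906373101598 0.20453939430587323 0.199228878034928
[[ 0.8021 -0.1201  0.085 ]
 [ 0.8331 -0.316   0.085 ]
 [ 0.6296 -0.3455  0.085 ]
 [ 0.6016 -0.1516  0.085 ]] depth yaw 8.923445426500201 8.267829815638835 width 8.224027014896635 8.972280161948817 0.20302146340484017 0.19597887768532057
knob (array([ 0.5629, -0.2585,  0.0468]), [np.float64(0.0010877800189267558), np.float64(0.0010877800189269327)]) [[ 0.5639 -0.2579  0.047 ]] [[ 0.5618 -0.2586  0.047 ]]
jamb [[0.7802 0.2781 0.07  ]
 [0.7875 0.1698 0.07  ]
 [0.6907 0.1626 0.07  ]
 [0.6836 0.2718 0.07  ]] [np.float64(0.09686743960116677), np.float64(0.1085434802437495), np.float64(0.09709564342754164), np.float64(0.10941469576700481)] [np.float64(3.7042980968246475), np.float64(-86.1503519673475), np.float64(-175.7813948737588), np.float64(93.7310383744582)]
jamb [[0.7799 0.2772 0.07  ]
 [0.785  0.1723 0.07  ]
 [0.6894 0.1665 0.07  ]
 [0.6824 0.2729 0.07  ]] [np.float64(0.09761558232034569), np.float64(0.10502865924350668), np.float64(0.09578960805905903), np.float64(0.10665131401685231)] [np.float64(2.4996556419289195), np.float64(-87.22963038326478), np.float64(-176.54431909209453), np.float64(93.75447317303195)]
[0.7355 0.2206 0.07  ] [0.7342 0.2222 0.07  ]
[[0.7206 0.259  0.07  ]
 [0.7244 0.1857 0.07  ]
 [0.6618 0.2539 0.07  ]
 [0.6633 0.1784 0.07  ]
 [0.6728 0.23   0.07  ]
 [0.6733 0.2045 0.07  ]]
```

```bash
cat >> h.py <<'E'
np.set_printoptions(precision=4,suppress=True)
def delta(P,yaw_toolx):
    """shift cm in tool axes & twist to reach TCP P with tool x at world yaw (tool down)"""
    s=bot.read_state(); M=s["tcp_rot"]
    d=M.T@(np.array(P)-s["position"])*100
    cur=np.degrees(np.arctan2(M[1,0],M[0,0]))
    tw=-((yaw_toolx-cur+180)%360-180)
    print("t",round(s["time_s"],2),"pos",s["position"],"yawx",round(cur,2),"F",s["force"],"op",round(s["opening"],3),"-> d",d.round(2),"twist",round(tw,2))
E
python3 -c "
from h import *
delta((.563,-.258,.15),-81.8)"
```

```text
t 0.15 pos [ 0.2217 -0.5837  0.1956] yawx -69.21 F [-0.5842  0.2083  0.7642] op 0.998 -> d [-18.33 -43.46   4.6 ] twist 12.59
```

Emit:
arm_command(
  plan=[
    {"dx": -3.5, "dy": -8.5, "dz": 1, "twist": 4, "claw": 1},
    {"dx": -7, "dy": -16, "dz": 2, "twist": 9, "claw": 1},
    {"dx": -10, "dy": -24, "dz": 3, "twist": 12.6, "claw": 1},
    {"dx": -13, "dy": -31, "dz": 4, "twist": 12.6, "claw": 1},
    {"dx": -16, "dy": -38, "dz": 4.6, "twist": 12.6, "claw": 1},
    {"dx": -18.3, "dy": -43.4, "dz": 4.6, "twist": 12.6, "claw": 1},
    {"dx": -18.3, "dy": -43.4, "dz": 4.6, "twist": 12.6, "claw": 1},
    {"dx": -18.3, "dy": -43.4, "dz": 4.6, "twist": 12.6, "claw": 1},
  ],
)

```text
time_s: 0.82
position: [0.4624, -0.3534, 0.1614]
tcp_rot: [[0.142, -0.99, -0.001], [-0.99, -0.142, 0.002], [-0.002, 0.0, -1.0]]
force: [-0.0, -0.6, 1.2]
opening: 0.998
```

```bash
python3 -c "
from h import *
delta((.563,-.258,.028),-81.8)
st=bot.read_state();im=bot.capture('wrist');cv2.imwrite('pics/w1.png',im[:,:,::-1])"
```

```text
t 0.82 pos [ 0.4624 -0.3534  0.1614] yawx -81.83 F [-0.0477 -0.5802  1.1663] op 0.998 -> d [ -7.99 -11.32  13.35] twist -0.03
```

View pics/w1.png

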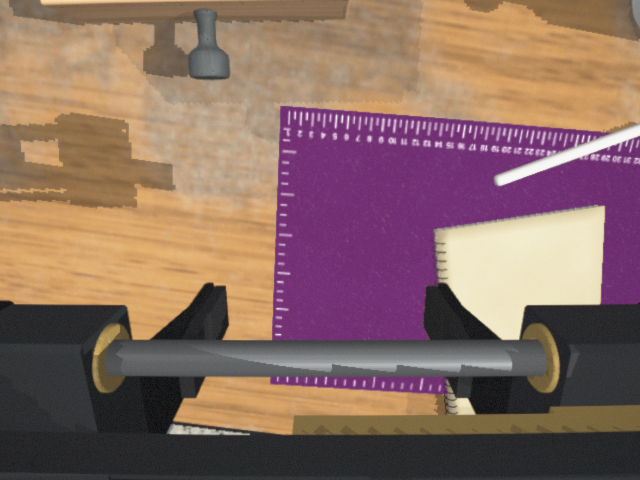

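```bash
python3 -c "
from h import *
st=bot.read_state()
print(onz('wrist',[(209,63)],.05,st), proj('wrist',[(.563,-.258,.047)],st))"
```

```text
[[ 0.5695 -0.2491  0.05  ]] [[222.1764  75.2385]]
```

Emit:
arm_command(
  plan=[
    {"dx": -4, "dy": -5.7, "dz": 0.6, "claw": 1},
    {"dx": -8, "dy": -11.3, "dz": 1.1, "claw": 1},
    {"dx": -8, "dy": -11.3, "dz": 1.1, "claw": 1},
    {"dx": -8, "dy": -11.3, "dz": 1.1, "claw": 1},
    {"dx": -8, "dy": -11.3, "dz": 1.1, "claw": 1},
    {"dx": -8, "dy": -11.3, "dz": 1.1, "claw": 1},
  ],
)

```text
$.plan[0]: bad value
```

```bash
python3 -c "
from h import *
delta((.563,-.258,.028),-81.8)
st=bot.read_state();im=bot.capture('wrist');cv2.imwrite('pics/w2.png',im[:,:,::-1])
print(proj('wrist',[(.563,-.258,.047),(.563,-.258,.061)],st))"
```

```text
t 0.87 pos [ 0.4673 -0.3467  0.1608] yawx -81.55 F [ 1.5744  2.2163 -0.6257] op 0.999 -> d [ -7.27 -10.72  13.37] twist 0.25
[[222.177   75.2417]
 [216.904   73.2927]]
```

View pics/w2.png

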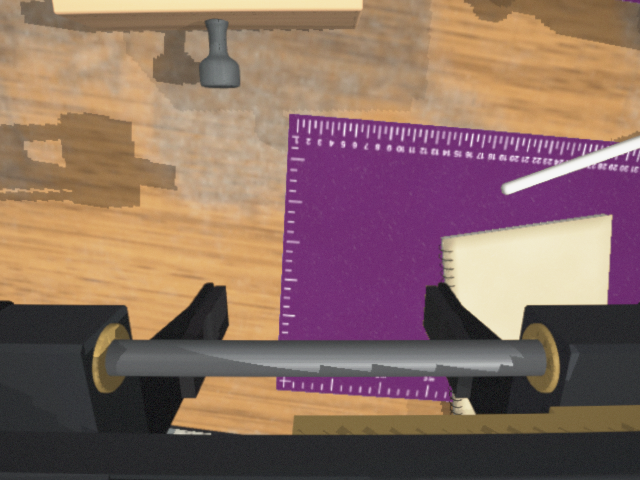

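Emit:
arm_command(
  plan=[
    {"dx": -3, "dy": -4, "dz": 0.6, "twist": 0.2, "claw": 0.8},
    {"dx": -5.5, "dy": -8, "dz": 1.1, "twist": 0.2, "claw": 0.8},
    {"dx": -7.3, "dy": -10.7, "dz": 3, "twist": 0.2, "claw": 0.8},
    {"dx": -7.3, "dy": -10.7, "dz": 6, "twist": 0.2, "claw": 0.8},
    {"dx": -7.3, "dy": -10.7, "dz": 9, "twist": 0.2, "claw": 0.8},
    {"dx": -7.3, "dy": -10.7, "dz": 11, "twist": 0.2, "claw": 0.8},
    {"dx": -7.3, "dy": -10.7, "dz": 13, "twist": 0.2, "claw": 0.8},
    {"dx": -7.3, "dy": -10.7, "dz": 13.3, "twist": 0.2, "claw": 0.8},
  ],
)

```text
time_s: 1.58
position: [0.5566, -0.2595, 0.0244]
tcp_rot: [[0.146, -0.989, -0.007], [-0.989, -0.146, 0.009], [-0.01, 0.005, -1.0]]
force: [-1.0, -0.3, -0.4]
opening: 0.797
```

```bash
python3 -c "
from h import *
delta((.563,-.258,.028),-81.8)"
```

```text
t 1.58 pos [ 0.5566 -0.2595  0.0244] yawx -81.61 F [-0.9917 -0.3063 -0.4375] op 0.797 -> d [-0.06 -0.66 -0.36] twist 0.19
```

Emit:
arm_command(
  plan=[
    {"dx": 0, "dy": -0.6, "dz": -0.3, "twist": 0.2, "claw": 0.8},
    {"dx": 0, "dy": -0.6, "dz": -0.3, "twist": 0.2, "claw": 0.5},
    {"dx": 0, "dy": -0.6, "dz": -0.3, "twist": 0.2, "claw": 0.2},
    {"dx": 0, "dy": -0.6, "dz": -0.3, "twist": 0.2, "claw": 0.1},
    {"dx": 0, "dy": -0.6, "dz": -0.3, "twist": 0.2, "claw": 0.1},
    {"dx": 0, "dy": -0.6, "dz": -0.3, "twist": 0.2, "claw": 0.1},
  ],
)

```text
time_s: 2.08
position: [0.5629, -0.259, 0.0284]
tcp_rot: [[0.142, -0.99, -0.005], [-0.99, -0.142, 0.008], [-0.009, 0.004, -1.0]]
force: [0.4, -0.5, 0.4]
opening: 0.505
```

```bash
python3 -c "
from h import *
delta((.563,-.258,.028),-81.8)"
```

```text
t 2.08 pos [ 0.5629 -0.259   0.0284] yawx -81.81 F [ 0.4046 -0.4532  0.3536] op 0.505 -> d [-0.1  -0.02  0.04] twist -0.01
```

Emit:
arm_command(
  plan=[
    {"dx": -0.05, "dy": 0, "dz": 0, "twist": 0, "claw": 0.1},
    {"dx": -0.05, "dy": 0, "dz": 0, "twist": 0, "claw": 0.1},
    {"dx": -0.05, "dy": 0, "dz": 0, "twist": 0, "claw": 0.1},
    {"dx": -0.05, "dy": 0, "dz": 0, "twist": 0, "claw": 0.1},
    {"dx": -0.05, "dy": 0, "dz": 0, "twist": 0, "claw": 0.1},
  ],
)

```text
time_s: 2.5
position: [0.5622, -0.2568, 0.0284]
tcp_rot: [[0.142, -0.99, -0.007], [-0.99, -0.142, 0.011], [-0.012, 0.005, -1.0]]
force: [-0.3, 6.0, 2.8]
opening: 0.234
```

```bash
python3 -c "
from h import *
delta((.563-.1505*.9898,-.258-.1505*.1426,.028),-81.8)"
```

```text
t 2.5 pos [ 0.5622 -0.2568  0.0284] yawx -81.84 F [-0.3435  5.961   2.7702] op 0.234 -> d [ 0.14 14.98  0.12] twist -0.04
```

```bash
python3 -c "
from h import *
im=bot.capture('scene');crop(None,340,120,480,240,5,'pics/s3.png',im[:,:,::-1])
delta((.563,-.258,.028),-81.8)"
```

```text
t 2.55 pos [ 0.5622 -0.2568  0.0284] yawx -81.83 F [-0.3336  4.9892  3.8604] op 0.237 -> d [ 0.13 -0.07  0.04] twist -0.03
```

View pics/s3.png

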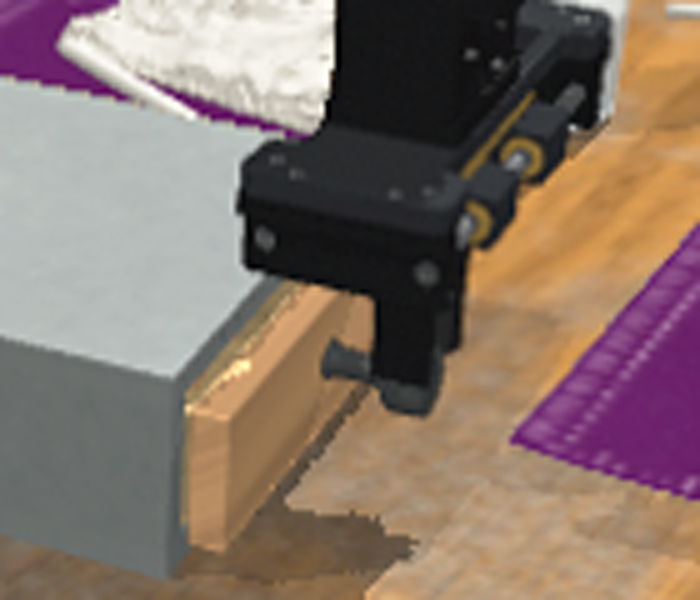

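```bash
python3 -c "
from h import *
p=bot.read_state()['position'];M=bot.read_state()['tcp_rot']
for q in (p,p-M[:,0]*.012,p-M[:,0]*.012-M[:,2]*.019,p+M[:,0]*.012): print((proj('scene',[q])-[340,120])*5)
print((proj('scene',[(.563,-.258,.047),(.563,-.258,.033),(.563,-.258,.061)])-[340,120])*5)
im=bot.capture('wrist');crop(None,160,160,480,400,2.5,'pics/w3.png',im[:,:,::-1])
"
```

```text
[[407.6841 423.0325]]
[[396.5999 437.486 ]]
[[400.0981 393.4576]]
[[418.5838 408.8148]]
[[410.79   378.6255]
 [408.1318 410.6905]
 [413.4692 346.1272]]
```

View pics/w3.png

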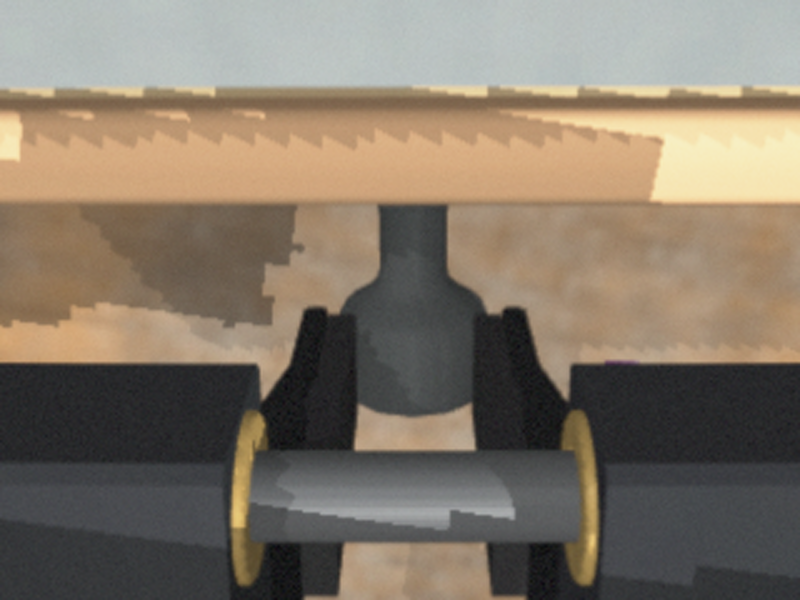

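```bash
python3 -c "
from h import *
st=bot.read_state();p=st['position'];M=st['tcp_rot']
for z in (0,.01,.019,.03):
  for x in (-.012,.012):
   for y in (-.0095,.0095): print(z,x,y,(proj('wrist',[p+M@[x,y,-z]],st)-[160,160])*2.5)
print((proj('wrist',[(.563,-.258,.047),(.563,-.258,.061)],st)-[160,160])*2.5)
"
```

```text
0 -0.012 -0.0095 [[355.9162 262.2658]]
0 -0.012 0.0095 [[357.5402 349.4615]]
0 0.012 -0.0095 [[476.9811 262.2513]]
0 0.012 0.0095 [[475.2597 349.4524]]
0.01 -0.012 -0.0095 [[353.0143 281.2201]]
0.01 -0.012 0.0095 [[354.8075 372.065 ]]
0.01 0.012 -0.0095 [[480.1104 281.206 ]]
0.01 0.012 0.0095 [[478.2079 372.0567]]
0.019 -0.012 -0.0095 [[350.1451 299.9672]]
0.019 -0.012 0.0095 [[352.1141 394.3519]]
0.019 0.012 -0.0095 [[483.2044 299.9536]]
0.019 0.012 0.0095 [[481.1135 394.3444]]
0.03 -0.012 -0.0095 [[346.2528 325.4101]]
0.03 -0.012 0.0095 [[348.474 424.488]]
0.03 0.012 -0.0095 [[487.4017 325.3971]]
0.03 0.012 0.0095 [[485.0405 424.4817]]
[[422.6715 344.2492]
 [422.3445 380.4067]]
```

```bash
python3 -c "
from h import *
st=bot.read_state();p=st['position'];M=st['tcp_rot']
for z in (0,.019,.04):
   for y in (-.0095,.0095): print(z,y,proj('wrist',[p+M@[-.0435,y,-z],p+M@[-.0585,y,-z]],st).ravel())
crop('pics/w2.png',80,260,330,440,3,'pics/w2c.png')
"
```

```text
0 -0.0095 [238.9308 264.8781 208.8477 264.8503]
0 0.0095 [241.3272 299.7116 212.0662 299.6459]
0.019 -0.0095 [230.3645 279.9266 197.3418 279.8709]
0.019 0.0095 [233.2698 317.6241 201.2415 317.5204]
0.04 -0.0095 [218.7062 300.4297 181.6976 300.3218]
0.04 0.0095 [222.386  341.8495 186.6322 341.6782]
```

View pics/w2c.png

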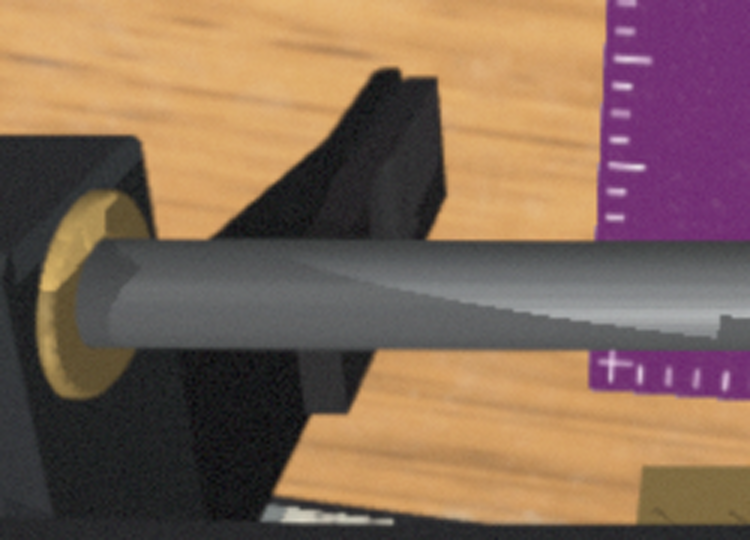

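Emit:
arm_command(
  plan=[
    {"dx": 0.1, "dy": 0, "dz": 0, "twist": 0, "claw": 0.5},
    {"dx": 0.1, "dy": 0, "dz": 0, "twist": 0, "claw": 0.5},
    {"dx": 0.1, "dy": 0, "dz": 0, "twist": 0, "claw": 0.5},
    {"dx": 0.1, "dy": 0, "dz": 0, "twist": 0, "claw": 0.5},
    {"dx": 0.1, "dy": 0, "dz": 0, "twist": 0, "claw": 0.5},
    {"dx": 0.1, "dy": -0.1, "dz": 1, "twist": 0, "claw": 0.5},
    {"dx": 0.1, "dy": -0.1, "dz": 1.9, "twist": 0, "claw": 0.5},
    {"dx": 0.1, "dy": -0.1, "dz": 1.9, "twist": 0, "claw": 0.5},
  ],
)

```text
time_s: 3.27
position: [0.5616, -0.2566, 0.0069]
tcp_rot: [[0.142, -0.99, -0.011], [-0.99, -0.142, 0.013], [-0.015, 0.009, -1.0]]
force: [-0.6, 1.3, 0.5]
opening: 0.495
```

```bash
python3 -c "
from h import *
delta((.563,-.258,.009),-81.8)
im=bot.capture('scene');crop(None,340,120,480,240,5,'pics/s4.png',im[:,:,::-1])"
```

```text
t 3.27 pos [ 0.5616 -0.2566  0.0069] yawx -81.83 F [-0.6157  1.251   0.5389] op 0.495 -> d [ 0.16 -0.11 -0.21] twist -0.03
```

View pics/s4.png

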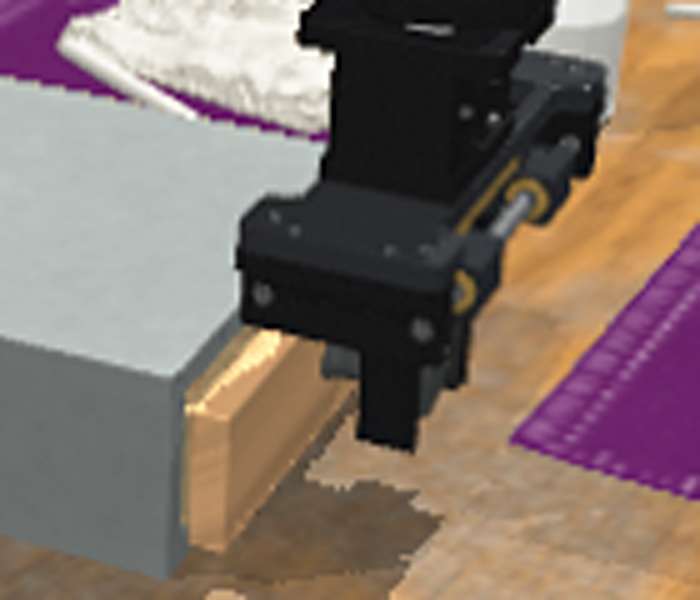

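Emit:
arm_command(
  plan=[
    {"dx": 0.1, "dy": -0.1, "dz": -0.2, "twist": 0, "claw": 0.2},
    {"dx": 0.1, "dy": -0.1, "dz": -0.2, "twist": 0, "claw": 0.2},
    {"dx": 0.1, "dy": -0.1, "dz": -0.2, "twist": 0, "claw": 0.2},
    {"dx": 0.1, "dy": -0.1, "dz": -0.2, "twist": 0, "claw": 0.2},
    {"dx": 0.1, "dy": -0.1, "dz": -0.2, "twist": 0, "claw": 0.2},
  ],
)

```text
time_s: 3.73
position: [0.5627, -0.2562, 0.0096]
tcp_rot: [[0.142, -0.99, -0.011], [-0.99, -0.142, 0.015], [-0.016, 0.009, -1.0]]
force: [0.4, 4.4, 0.7]
opening: 0.305
```

```bash
python3 -c "
from h import *
delta((.563-.1505*.9898,-.258-.1505*.1426,.009),-81.8)"
```

```text
t 3.73 pos [ 0.5627 -0.2562  0.0096] yawx -81.85 F [0.4284 4.3715 0.6788] op 0.305 -> d [ 0.19 15.04  0.19] twist -0.05
```

Emit:
arm_command(
  plan=[
    {"dx": 0, "dy": 1.5, "dz": 0, "twist": 0, "claw": 0.2},
    {"dx": 0, "dy": 3.5, "dz": 0, "twist": 0, "claw": 0.2},
    {"dx": 0, "dy": 5.5, "dz": 0, "twist": 0, "claw": 0.2},
    {"dx": 0, "dy": 7.5, "dz": 0, "twist": 0, "claw": 0.2},
    {"dx": 0, "dy": 9.5, "dz": 0, "twist": 0, "claw": 0.2},
    {"dx": 0, "dy": 11.5, "dz": 0, "twist": 0, "claw": 0.2},
    {"dx": 0, "dy": 12.5, "dz": 0, "twist": 0, "claw": 0.2},
    {"dx": 0, "dy": 12.8, "dz": 0, "twist": 0, "claw": 0.2},
  ],
)

```text
time_s: 4.4
position: [0.4344, -0.2751, 0.0098]
tcp_rot: [[0.14, -0.99, -0.012], [-0.99, -0.14, 0.015], [-0.017, 0.01, -1.0]]
force: [0.4, -2.6, -15.6]
opening: 0.307
```

```bash
python3 -c "
from h import *
delta((.563-.1505*.9898,-.258-.1505*.1426,.009),-81.8)
im=bot.capture('top');cv2.imwrite('pics/t5.png',im[:,:,::-1])"
```

```text
t 4.4 pos [ 0.4344 -0.2751  0.0098] yawx -81.93 F [  0.4398  -2.5589 -15.5939] op 0.307 -> d [0.14 2.08 0.1 ] twist -0.13
```

View pics/t5.png

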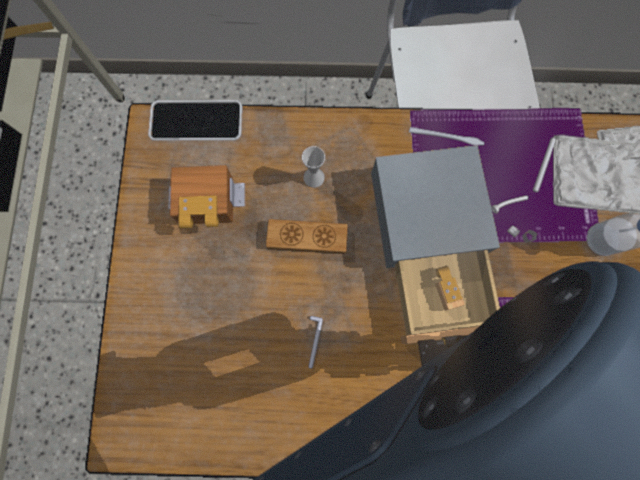

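Emit:
arm_command(
  plan=[
    {"dx": 0, "dy": 0.6, "dz": 0.1, "twist": 0, "claw": 0.2},
    {"dx": 0, "dy": 1.0, "dz": 0.1, "twist": 0, "claw": 0.2},
    {"dx": 0, "dy": 1.3, "dz": 0.1, "twist": 0, "claw": 0.2},
  ],
)

```text
time_s: 4.7
position: [0.4224, -0.277, 0.0096]
tcp_rot: [[0.141, -0.99, -0.011], [-0.99, -0.141, 0.014], [-0.016, 0.009, -1.0]]
force: [-0.0, 1.4, -1.6]
opening: 0.31
```

```bash
python3 -c "
from h import *
delta((.563-.1505*.9898,-.258-.1505*.1426,.009),-81.8)"
```

```text
t 4.7 pos [ 0.4224 -0.277   0.0096] yawx -81.89 F [-0.0232  1.3728 -1.6216] op 0.31 -> d [0.13 0.86 0.07] twist -0.09
```

Emit:
arm_command(
  plan=[
    {"dx": 0, "dy": 0.3, "dz": 0, "twist": 0, "claw": 0.2},
    {"dx": 0, "dy": 0.6, "dz": 0, "twist": 0, "claw": 0.2},
    {"dx": 0, "dy": 0.8, "dz": 0, "twist": 0, "claw": 0.2},
    {"dx": 0, "dy": 0.8, "dz": 0, "twist": 0, "claw": 0.2},
  ],
)

```text
time_s: 5.03
position: [0.421, -0.2775, 0.0098]
tcp_rot: [[0.136, -0.991, 0.0], [-0.991, -0.136, 0.013], [-0.013, -0.002, -1.0]]
force: [21.7, 11.5, -11.1]
opening: 0.308
```

```bash
python3 -c "
from h import *
delta((.563-.1505*.9898,-.258-.1505*.1426,.009),-81.8)"
```

```text
t 5.03 pos [ 0.421  -0.2775  0.0098] yawx -82.19 F [ 21.7113  11.4946 -11.0559] op 0.308 -> d [0.11 0.71 0.07] twist -0.39
```

Emit:
arm_command(
  plan=[
    {"dx": 0, "dy": 0, "dz": 0, "twist": 0, "claw": 0.5},
    {"dx": 0, "dy": 0, "dz": 0, "twist": 0, "claw": 0.5},
    {"dx": 0, "dy": 0, "dz": 0, "twist": 0, "claw": 0.5},
    {"dx": 0, "dy": 0, "dz": 0, "twist": 0, "claw": 0.5},
    {"dx": 0, "dy": 0, "dz": -3, "twist": 0, "claw": 0.5},
    {"dx": 0, "dy": 0, "dz": -7, "twist": 0, "claw": 0.5},
    {"dx": 0, "dy": 0, "dz": -11, "twist": 0, "claw": 0.5},
    {"dx": 0, "dy": 0, "dz": -15, "twist": 0, "claw": 0.5},
  ],
)

```text
time_s: 5.7
position: [0.4197, -0.2793, 0.1613]
tcp_rot: [[0.135, -0.991, -0.001], [-0.991, -0.135, 0.014], [-0.014, -0.001, -1.0]]
force: [0.8, -0.9, -0.9]
opening: 0.496
```

```bash
python3 -c "
from h import *
delta((.50,-.267,.2),-81.8)
st=bot.read_state();im=bot.capture('wrist');cv2.imwrite('pics/w6.png',im[:,:,::-1])
im=bot.capture('scene');cv2.imwrite('pics/s6.png',im[:,:,::-1])
np.save('st6.npy',np.array([st],dtype=object))"
```

```text
t 5.7 pos [ 0.4197 -0.2793  0.1613] yawx -82.24 F [ 0.7878 -0.8631 -0.8802] op 0.496 -> d [-0.19 -8.12 -3.86] twist -0.44
```

View pics/w6.png

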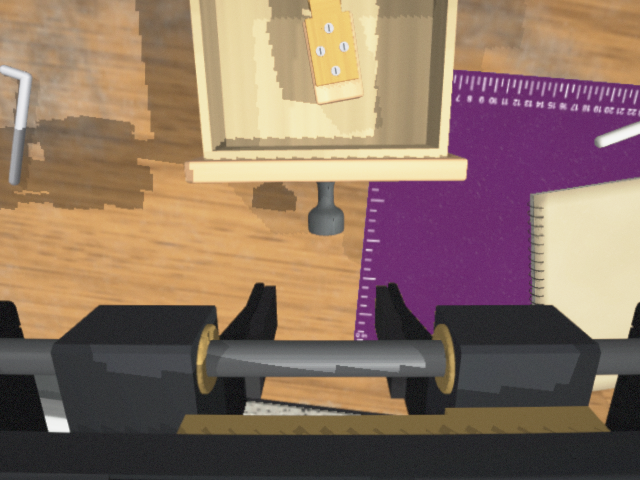

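View pics/s6.png

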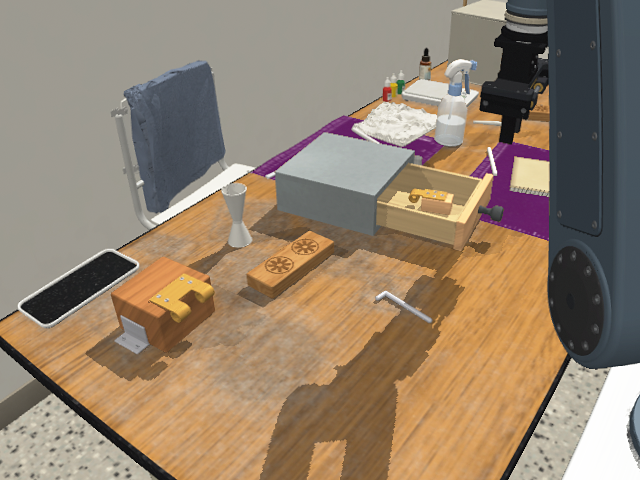

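```bash
python3 -c "
from h import *
st=np.load('st6.npy',allow_pickle=True)[0]
print(onz('wrist',[(318,97),(361,92),(357,78),(316,88)],.05,st))
delta((.485,-.272,.2),-81.8)"
```

```text
[[ 0.5104 -0.2595  0.05  ]
 [ 0.5178 -0.2888  0.05  ]
 [ 0.5265 -0.2846  0.05  ]
 [ 0.5162 -0.2574  0.05  ]]
t 5.8 pos [ 0.4239 -0.2833  0.1661] yawx -82.22 F [ 0.2599 -0.7619 -0.0315] op 0.497 -> d [-0.3  -6.24 -3.33] twist -0.42
```

Emit:
arm_command(
  plan=[
    {"dx": -0.5, "dy": -3.5, "dz": -2, "twist": -6, "claw": 0.8},
    {"dx": -1, "dy": -7, "dz": -3.4, "twist": -6.4, "claw": 0.8},
    {"dx": -1, "dy": -8, "dz": -3.4, "twist": -6.4, "claw": 0.8},
    {"dx": -1, "dy": -8, "dz": -3.4, "twist": -6.4, "claw": 0.8},
    {"dx": -1, "dy": -8, "dz": -3.4, "twist": -6.4, "claw": 0.8},
    {"dx": -1, "dy": -8, "dz": -3.4, "twist": -6.4, "claw": 0.8},
  ],
)

```text
time_s: 6.3
position: [0.4992, -0.262, 0.1993]
tcp_rot: [[0.245, -0.97, 0.006], [-0.97, -0.244, 0.005], [-0.003, -0.007, -1.0]]
force: [1.1, 0.2, 0.0]
opening: 0.784
```

```bash
python3 -c "
from h import *
delta((.54,-.267,.2),-76)
st=bot.read_state();im=bot.capture('wrist');cv2.imwrite('pics/w7.png',im[:,:,::-1])
np.save('st7.npy',np.array([st],dtype=object))"
```

```text
t 6.3 pos [ 0.4992 -0.262   0.1993] yawx -75.85 F [1.1131 0.2275 0.0006] op 0.784 -> d [ 1.48 -3.84 -0.05] twist 0.15
```

View pics/w7.png

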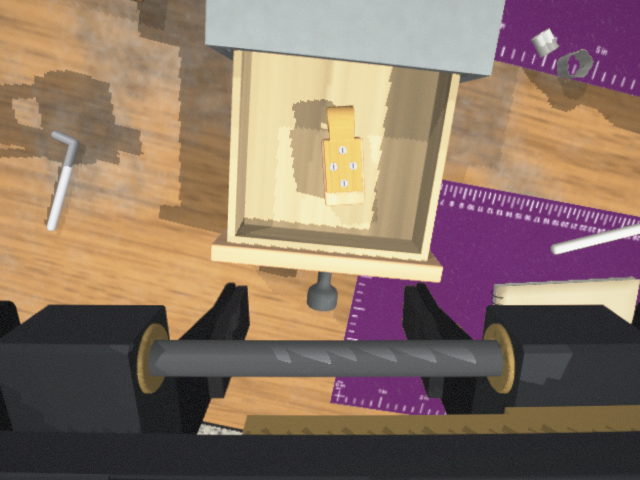

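```bash
python3 -c "
from h import *
crop('pics/w7.png',300,90,390,220,4.5,'pics/w7c.png')"
```

```text
(no output)
```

View pics/w7c.png

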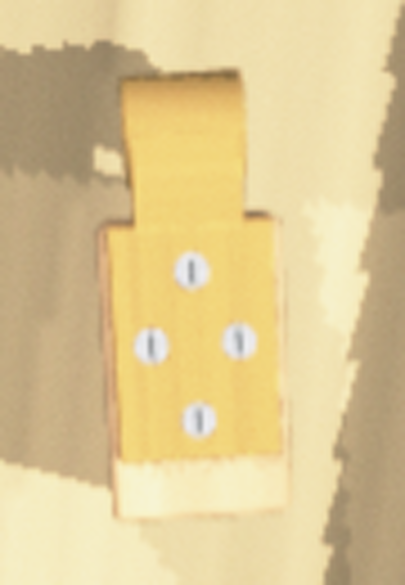

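```bash
python3 -c "
from h import *
st=np.load('st7.npy',allow_pickle=True)[0]
c=lambda p: np.array(p)/4.5+[300,90]
q=onz('wrist',c([(103,226),(281,216),(288,512),(118,520)]),.05,st)
print(q,q.mean(0))
for i in range(4):
  d=q[i]-q[i-1];print(np.linalg.norm(d),np.degrees(np.arctan2(d[1],d[0])))
s=onz('wrist',c([(191,271),(200,420)]),.053,st);d=s[0]-s[1];print(s,np.degrees(np.arctan2(d[1],d[0])))
k=onz('wrist',c([(124,110),(245,105)]),.05,st);print(k)
"
```

```text
[[ 0.5581 -0.2439  0.05  ]
 [ 0.5676 -0.2746  0.05  ]
 [ 0.5155 -0.2905  0.05  ]
 [ 0.5062 -0.2598  0.05  ]] [ 0.5369 -0.2672  0.05  ]
0.054250070297951716 17.026366785573366
0.03214801956286133 -72.6789856277937
0.05446411236807932 -163.0264436867832
0.03209743093888923 106.93944119490882
[[ 0.5544 -0.2612  0.053 ]
 [ 0.5288 -0.2697  0.053 ]] 18.31343284594393
[[ 0.5785 -0.2426  0.05  ]
 [ 0.5846 -0.2633  0.05  ]]
```

```bash
python3 -c "
from h import *
delta((.537,-.267,.07),-72.9)"
```

```text
t 6.35 pos [ 0.4992 -0.2622  0.1994] yawx -75.88 F [-0.8264 -0.6001  0.2718] op 0.784 -> d [ 1.43 -3.46 12.96] twist -2.98
```

Emit:
arm_command(
  plan=[
    {"dx": 1.4, "dy": -3.5, "dz": 1, "twist": -3, "claw": 0.7},
    {"dx": 1.4, "dy": -3.5, "dz": 4, "twist": -3, "claw": 0.7},
    {"dx": 1.4, "dy": -3.5, "dz": 7.5, "twist": -3, "claw": 0.7},
    {"dx": 1.4, "dy": -3.5, "dz": 11, "twist": -3, "claw": 0.7},
    {"dx": 1.4, "dy": -3.5, "dz": 13, "twist": -3, "claw": 0.7},
    {"dx": 1.4, "dy": -3.5, "dz": 13, "twist": -3, "claw": 0.7},
    {"dx": 1.4, "dy": -3.5, "dz": 13, "twist": -3, "claw": 0.7},
  ],
)

```text
time_s: 6.93
position: [0.5353, -0.2662, 0.068]
tcp_rot: [[0.293, -0.956, 0.002], [-0.956, -0.293, 0.007], [-0.006, -0.005, -1.0]]
force: [0.7, -0.0, 0.9]
opening: 0.7
```

```bash
python3 -c "
from h import *
delta((.537,-.267,.011),-72.9)
st=bot.read_state();im=bot.capture('wrist');cv2.imwrite('pics/w8.png',im[:,:,::-1])
print(proj('wrist',[(.537,-.267,.05)],st))
"
```

```text
t 6.93 pos [ 0.5353 -0.2662  0.068 ] yawx -72.95 F [ 0.7057 -0.0371  0.9473] op 0.7 -> d [ 0.16 -0.11  5.7 ] twist -0.05
[[328.8761 267.2877]]
```

View pics/w8.png

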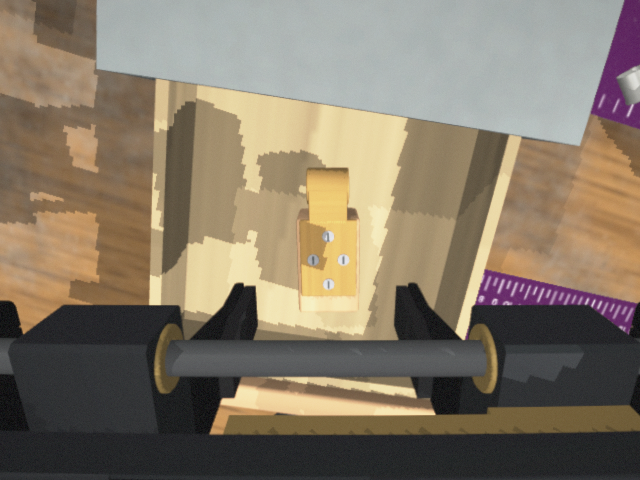

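```bash
python3 -c "
from h import *
crop('pics/w8.png',280,150,380,320,3.5,'pics/w8c.png')"
```

```text
(no output)
```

View pics/w8c.png

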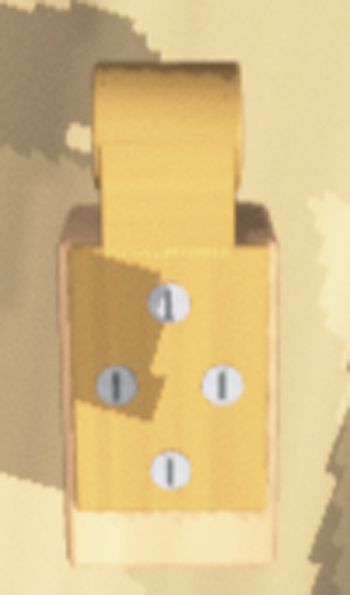

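```bash
python3 -c "
from h import *
st=bot.read_state()
c=lambda p: np.array(p)/3.5+[280,150]
q=onz('wrist',c([(62,245),(277,245),(272,563),(70,563)]),.05,st)
print(q,q.mean(0))
for i in range(4):
  d=q[i]-q[i-1];print(np.linalg.norm(d),np.degrees(np.arctan2(d[1],d[0])))
"
```

```text
[[ 0.5586 -0.2445  0.05  ]
 [ 0.5682 -0.2756  0.05  ]
 [ 0.5175 -0.2916  0.05  ]
 [ 0.5078 -0.2603  0.05  ]] [ 0.538 -0.268  0.05 ]
0.05316193814734627 17.29606678262228
0.03253009416130536 -72.90966440291236
0.05313794713221169 -162.44710276607677
0.03276820640982512 107.1347129406472
```

Emit:
arm_command(
  plan=[
    {"dx": 0.2, "dy": -0.2, "dz": 2, "twist": 0, "claw": 0.7},
    {"dx": 0.2, "dy": -0.2, "dz": 4, "twist": 0, "claw": 0.7},
    {"dx": 0.2, "dy": -0.2, "dz": 5, "twist": 0, "claw": 0.7},
    {"dx": 0.2, "dy": -0.2, "dz": 5.5, "twist": 0, "claw": 0.7},
    {"dx": 0.2, "dy": -0.2, "dz": 5.5, "twist": 0, "claw": 0.7},
  ],
)

```text
time_s: 7.4
position: [0.5395, -0.2683, 0.0149]
tcp_rot: [[0.293, -0.956, 0.006], [-0.956, -0.293, 0.005], [-0.003, -0.007, -1.0]]
force: [-0.1, 0.6, 0.8]
opening: 0.697
```

```bash
python3 -c "
from h import *
delta((.5375,-.2675,.011),-72.9)
im=bot.capture('scene');crop(None,360,130,500,260,4.5,'pics/s9.png',im[:,:,::-1])"
```

```text
t 7.4 pos [ 0.5395 -0.2683  0.0149] yawx -72.95 F [-0.0521  0.5887  0.7982] op 0.697 -> d [-0.14  0.17  0.39] twist -0.05
```

View pics/s9.png

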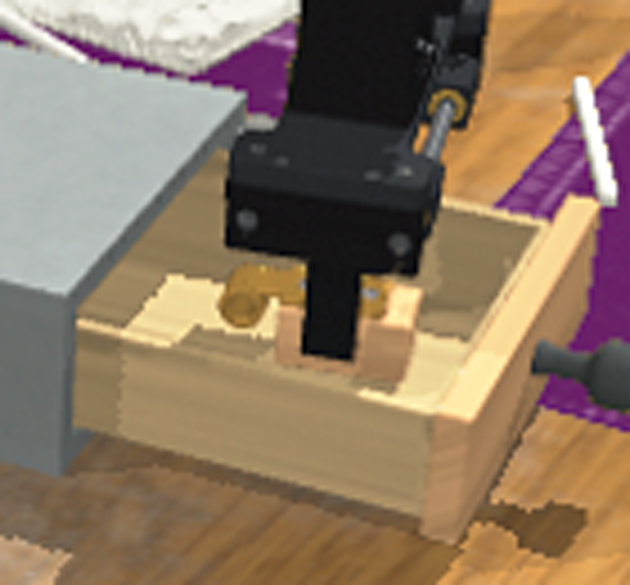

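Emit:
arm_command(
  plan=[
    {"dx": -0.1, "dy": 0.2, "dz": 0.4, "twist": 0, "claw": 0.7},
    {"dx": -0.1, "dy": 0.2, "dz": 0.5, "twist": 0, "claw": 0.7},
    {"dx": -0.1, "dy": 0.2, "dz": 0.5, "twist": 0, "claw": 0.2},
    {"dx": -0.1, "dy": 0.2, "dz": 0.5, "twist": 0, "claw": 0.2},
    {"dx": -0.1, "dy": 0.2, "dz": 0.5, "twist": 0, "claw": 0.2},
    {"dx": -0.1, "dy": 0.2, "dz": 0.5, "twist": 0, "claw": 0.2},
    {"dx": -0.1, "dy": 0.2, "dz": 0.5, "twist": 0, "claw": 0.2},
    {"dx": -0.1, "dy": 0.2, "dz": 0.5, "twist": 0, "claw": 0.2},
  ],
)

```text
time_s: 8.12
position: [0.5378, -0.2681, 0.0106]
tcp_rot: [[0.293, -0.956, 0.007], [-0.956, -0.293, 0.004], [-0.002, -0.008, -1.0]]
force: [0.9, 1.2, 2.4]
opening: 0.39
```

Emit:
arm_command(
  plan=[
    {"dx": 0, "dy": 0, "dz": 0, "twist": 0, "claw": 0.2},
    {"dx": 0, "dy": 0, "dz": 0, "twist": 0, "claw": 0.2},
  ],
)

```text
time_s: 8.28
position: [0.5378, -0.2681, 0.0106]
tcp_rot: [[0.293, -0.956, 0.007], [-0.956, -0.293, 0.004], [-0.002, -0.008, -1.0]]
force: [-0.4, -0.5, 0.8]
opening: 0.384
```

```bash
python3 -c "
from h import *
delta((.5375,-.2675,.15),-72.9)"
```

```text
t 8.28 pos [ 0.5378 -0.2681  0.0106] yawx -72.94 F [-0.4375 -0.4704  0.7697] op 0.384 -> d [ -0.09  -0.09 -13.94] twist -0.04
```

Emit:
arm_command(
  plan=[
    {"dx": 0, "dy": 0, "dz": -1, "twist": 0, "claw": 0.2},
    {"dx": 0, "dy": 0, "dz": -3, "twist": 0, "claw": 0.2},
    {"dx": 0, "dy": 0, "dz": -6, "twist": 0, "claw": 0.2},
    {"dx": 0, "dy": 0, "dz": -9, "twist": 0, "claw": 0.2},
    {"dx": 0, "dy": 0, "dz": -12, "twist": 0, "claw": 0.2},
    {"dx": 0, "dy": 0, "dz": -14, "twist": 0, "claw": 0.2},
    {"dx": 0, "dy": 0, "dz": -14, "twist": 0, "claw": 0.2},
    {"dx": 0, "dy": 0, "dz": -14, "twist": 0, "claw": 0.2},
  ],
)

```text
time_s: 8.95
position: [0.5374, -0.2691, 0.1522]
tcp_rot: [[0.293, -0.956, 0.009], [-0.956, -0.293, 0.002], [0.0, -0.009, -1.0]]
force: [0.3, -0.1, -1.7]
opening: 0.39
```

```bash
python3 -c "
from h import *
delta((.60,.10,.16),-86.2)
st=bot.read_state();im=bot.capture('wrist');cv2.imwrite('pics/w10.png',im[:,:,::-1])
np.save('st10.npy',np.array([st],dtype=object))
im=bot.capture('top');cv2.imwrite('pics/t10.png',im[:,:,::-1])"
```

```text
t 8.95 pos [ 0.5374 -0.2691  0.1522] yawx -72.94 F [ 0.3479 -0.1009 -1.7109] op 0.39 -> d [-33.45 -16.82  -0.64] twist 13.26
```

View pics/w10.png

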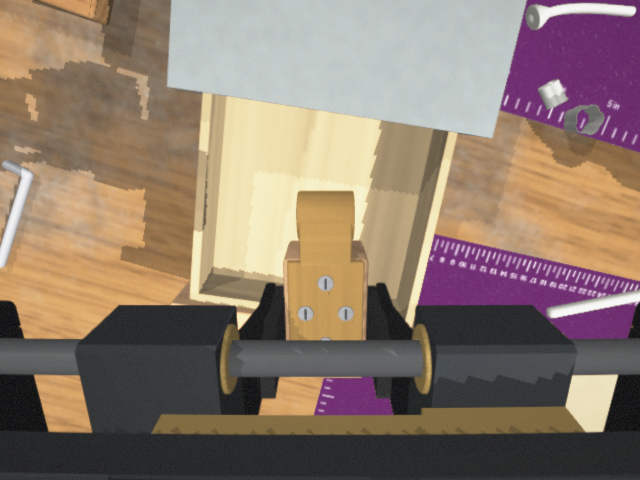

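View pics/t10.png

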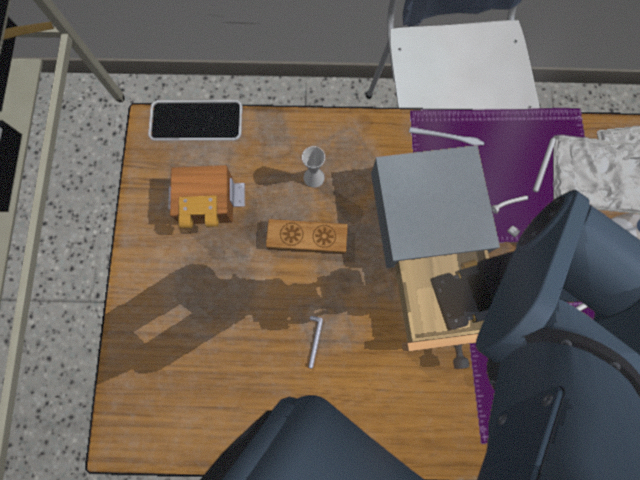

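```bash
python3 -c "
from h import *
st=np.load('st10.npy',allow_pickle=True)[0];p=st['position'];M=st['tcp_rot']
P=[p+M@np.array(q) for q in [(-.011,-.0435,-.0324),(.011,-.0435,-.0324),(-.011,-.0535,-.0324),(.011,-.0535,-.0324),(-.011,-.0435,-.0424),(.011,-.0435,-.0424),(-.017,-.0275,-.0394),(.017,-.0275,-.0394)]]
print(proj('wrist',P,st))
print(onz('top',[(313,155)],.1),onz('top',[(315,182)],0))
crop('pics/w10.png',270,170,390,350,3.3,'pics/w10c.png')"
```

```text
[[298.8182 213.8401]
 [354.5672 213.8284]
 [298.3204 188.7356]
 [355.094  188.7223]
 [297.1147 220.2437]
 [356.4061 220.2317]
 [283.104  258.0571]
 [370.3259 258.0425]]
[[0.8005 0.001  0.1   ]] [[ 0.7833 -0.003   0.    ]]
```

View pics/w10c.png

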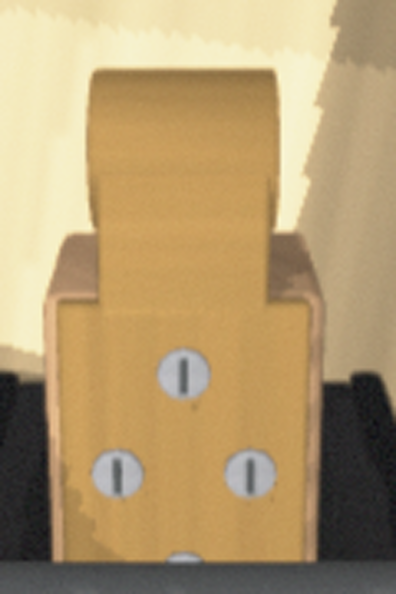

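```bash
python3 -c "
from h import *
delta((.60,.215,.16),-86.2)"
```

```text
t 9.05 pos [ 0.5358 -0.2679  0.1495] yawx -72.94 F [ 0.1053  1.3587 -2.1748] op 0.386 -> d [-44.29 -20.31  -0.73] twist 13.26
```

Emit:
arm_command(
  plan=[
    {"dx": -2, "dy": -1, "dz": -1, "twist": 0, "claw": 0.2},
    {"dx": -5, "dy": -2.5, "dz": -1, "twist": 3, "claw": 0.2},
    {"dx": -8.5, "dy": -4, "dz": -1, "twist": 6, "claw": 0.2},
    {"dx": -12, "dy": -5.7, "dz": -1, "twist": 9, "claw": 0.2},
    {"dx": -15.5, "dy": -7.3, "dz": -1, "twist": 12, "claw": 0.2},
    {"dx": -19, "dy": -8.8, "dz": -1, "twist": 13.3, "claw": 0.2},
    {"dx": -22.5, "dy": -10.4, "dz": -1, "twist": 13.3, "claw": 0.2},
    {"dx": -26, "dy": -12, "dz": -1, "twist": 13.3, "claw": 0.2},
  ],
)

```text
time_s: 9.72
position: [0.5725, 0.0178, 0.1592]
tcp_rot: [[0.065, -0.998, -0.0], [-0.998, -0.065, 0.007], [-0.007, -0.0, -1.0]]
force: [0.5, 0.4, -2.0]
opening: 0.387
```

```bash
python3 -c "
from h import *
delta((.60,.215,.16),-86.2)"
```

```text
t 9.72 pos [0.5725 0.0178 0.1592] yawx -86.27 F [ 0.4696  0.3884 -2.0116] op 0.387 -> d [-19.5   -4.03   0.05] twist -0.07
```

Emit:
arm_command(
  plan=[
    {"dx": -3.5, "dy": -0.7, "dz": 0, "twist": 0, "claw": 0.2},
    {"dx": -7, "dy": -1.4, "dz": 0, "twist": 0, "claw": 0.2},
    {"dx": -10.5, "dy": -2.1, "dz": 0, "twist": 0, "claw": 0.2},
    {"dx": -14, "dy": -2.8, "dz": 0, "twist": 0, "claw": 0.2},
    {"dx": -17.5, "dy": -3.6, "dz": 0, "twist": 0, "claw": 0.2},
    {"dx": -19.5, "dy": -4, "dz": 0, "twist": 0, "claw": 0.2},
    {"dx": -19.5, "dy": -4, "dz": 0, "twist": 0, "claw": 0.2},
    {"dx": -19.5, "dy": -4, "dz": 0, "twist": 0, "claw": 0.2},
  ],
)

```text
time_s: 10.38
position: [0.5981, 0.216, 0.1581]
tcp_rot: [[0.068, -0.998, -0.005], [-0.998, -0.068, 0.006], [-0.006, 0.004, -1.0]]
force: [-0.4, -1.0, -1.8]
opening: 0.385
```

```bash
python3 -c "
from h import *
delta((.60,.215,.16),-86.2)
st=bot.read_state();im=bot.capture('wrist');cv2.imwrite('pics/w11.png',im[:,:,::-1])
np.save('st11.npy',np.array([st],dtype=object))
st=bot.read_state();print(st['position'])"
```

```text
t 10.38 pos [0.5981 0.216  0.1581] yawx -86.11 F [-0.4285 -0.9925 -1.8319] op 0.385 -> d [ 0.11 -0.19 -0.19] twist 0.09
[0.5982 0.2148 0.1584]
```

View pics/w11.png

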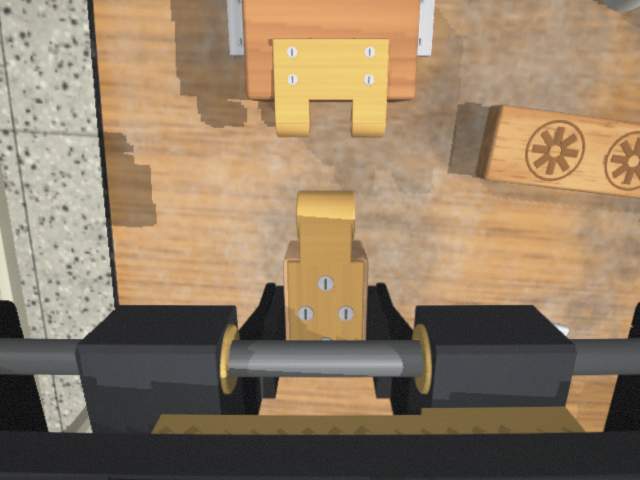

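```bash
python3 -c "
from h import *
st=np.load('st11.npy',allow_pickle=True)[0];p=st['position'];M=st['tcp_rot']
print(p, M)
crop('pics/w11.png',230,0,440,150,3.8,'pics/w11c.png')"
```

```text
[0.5981 0.216  0.1581] [[ 0.0679 -0.9977 -0.0047]
 [-0.9977 -0.0679  0.0056]
 [-0.0059  0.0043 -1.    ]]
```

View pics/w11c.png

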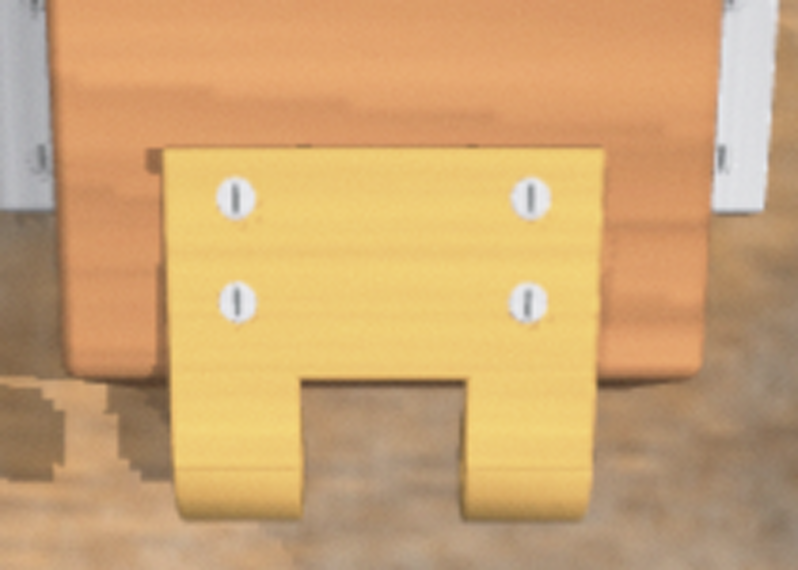

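```bash
python3 -c "
from h import *
from scipy.optimize import brentq
st=np.load('st11.npy',allow_pickle=True)[0]
c=lambda q: np.array(q)/3.8+[230,0]
g=onz('wrist',c([(302,468),(462,468),(174,468),(593,468)]),.073,st);print(g, g[:2].mean(0),g[2:].mean(0), np.linalg.norm(g[0]-g[1]),np.linalg.norm(g[2]-g[3]))
f=onz('wrist',c([(240,520),(525,520)]),.063,st);print(f)
e=onz('wrist',c([(80,376),(690,376)]),.07,st);d=e[0]-e[1];print('front edge',e,np.degrees(np.arctan2(d[1],d[0]))-90)
d=f[0]-f[1];print(np.degrees(np.arctan2(d[1],d[0]))-90)
s=onz('wrist',c([(236,199),(531,199),(527,302),(237,302)]),.074,st);print(s);
for a,b in((0,1),(3,2)): d=s[a]-s[b];print(np.degrees(np.arctan2(d[1],d[0]))-90)
b=onz('wrist',c([(65,370),(705,370)]),.07,st);print(b.mean(0))
# tangency: front silhouette ray in vertical plane (x,z), axis at (X,.063), radius .01
o,v=ray('wrist',c([(382,520)]),st);v=v[0];dd=np.array([v[0],v[2]])/np.hypot(v[0],v[2])
h=lambda X: abs((X-o[0])*dd[1]-(.063-o[2])*dd[0])-.01
print('axis x',brentq(h,f[:,0].mean()+.003,f[:,0].mean()+.02))
"
```

```text
[[0.672  0.2325 0.073 ]
 [0.6739 0.2053 0.073 ]
 [0.6706 0.2544 0.073 ]
 [0.6754 0.1829 0.073 ]] [0.6729 0.2189 0.073 ] [0.673  0.2187 0.073 ] 0.027326954957148795 0.07159400499862374
[[0.662  0.2435 0.063 ]
 [0.6655 0.1927 0.063 ]]
front edge [[0.6846 0.2713 0.07  ]
 [0.6916 0.1677 0.07  ]] 3.881251935973552
3.9080133655807003
[[0.7137 0.2456 0.074 ]
 [0.7169 0.1977 0.074 ]
 [0.7011 0.1969 0.074 ]
 [0.6979 0.2447 0.074 ]]
3.847154218711367
3.8648316653217165
[0.6891 0.2196 0.07  ]
axis x 0.673726717918123
```

```bash
python3 -c "
from h import *
delta((.6305,.2155,.075),-86.13)"
```

```text
t 10.43 pos [0.5982 0.2148 0.1584] yawx -86.2 F [ 0.7477 -0.5481 -1.8322] op 0.387 -> d [ 0.19 -3.26  8.32] twist -0.07
```

Emit:
arm_command(
  plan=[
    {"dx": 0.2, "dy": -1.5, "dz": 0, "twist": 0, "claw": 0.2},
    {"dx": 0.2, "dy": -3.3, "dz": 1, "twist": 0, "claw": 0.2},
    {"dx": 0.2, "dy": -3.3, "dz": 3, "twist": 0, "claw": 0.2},
    {"dx": 0.2, "dy": -3.3, "dz": 6, "twist": 0, "claw": 0.2},
    {"dx": 0.2, "dy": -3.3, "dz": 8.3, "twist": 0, "claw": 0.2},
    {"dx": 0.2, "dy": -3.3, "dz": 8.3, "twist": 0, "claw": 0.2},
    {"dx": 0.2, "dy": -3.3, "dz": 8.3, "twist": 0, "claw": 0.2},
    {"dx": 0.2, "dy": -3.3, "dz": 8.3, "twist": 0, "claw": 0.2},
  ],
)

```text
time_s: 11.1
position: [0.6318, 0.2145, 0.076]
tcp_rot: [[0.065, -0.998, -0.003], [-0.998, -0.065, 0.005], [-0.006, 0.003, -1.0]]
force: [0.3, 0.1, -1.5]
opening: 0.384
```

```bash
python3 -c "
from h import *
delta((.6305,.2155,.031),-86.13)
st=bot.read_state();im=bot.capture('wrist');cv2.imwrite('pics/w12.png',im[:,:,::-1])
print(st['tcp_rot']);np.save('st12.npy',np.array([st],dtype=object))"
```

```text
t 11.1 pos [0.6318 0.2145 0.076 ] yawx -86.28 F [ 0.3056  0.0548 -1.5236] op 0.384 -> d [-0.08  0.11  4.5 ] twist -0.15
[[ 0.0649 -0.9979 -0.0034]
 [-0.9979 -0.0649  0.0055]
 [-0.0057  0.003  -1.    ]]
```

View pics/w12.png

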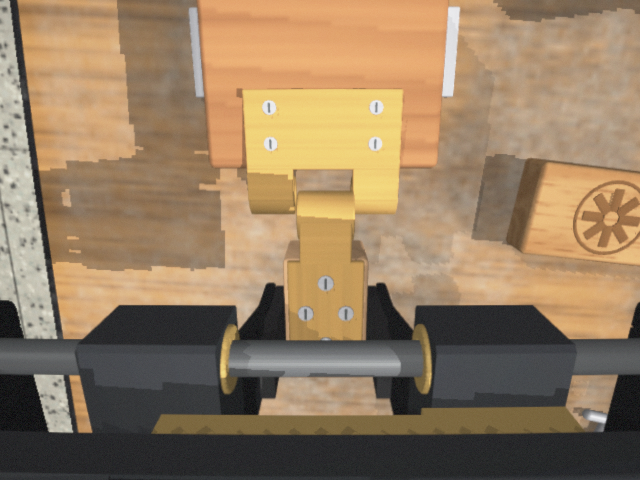

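```bash
python3 -c "
from h import *
crop('pics/w12.png',230,80,420,280,3,'pics/w12c.png')"
```

```text
(no output)
```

View pics/w12c.png

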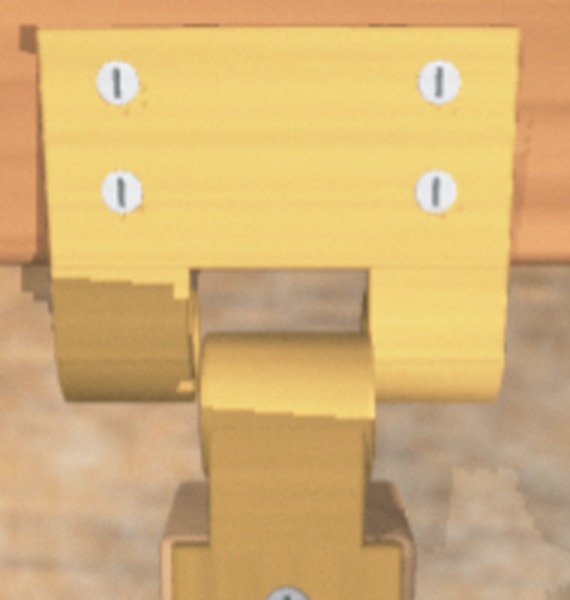

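```bash
cat > jam.py <<'E'
from h import *
from scipy.optimize import brentq
def jam(st,outer,gap,front):
    g=onz('wrist',outer,.073,st);print('outer mid',g.mean(0),np.linalg.norm(g[0]-g[1]))
    g=onz('wrist',gap,.073,st);print('gap mid',g.mean(0),np.linalg.norm(g[0]-g[1]))
    o,v=ray('wrist',front,st);v=v[0]
    dd=np.array([v[0],v[2]])/np.hypot(v[0],v[2])
    h=lambda X: abs((X-o[0])*dd[1]-(.063-o[2])*dd[0])-.01
    x0=(o+v*(.063-o[2])/v[2])[0]
    print('axis x',brentq(h,x0+.003,x0+.02))
E
python3 -c "
from jam import *
st=np.load('st12.npy',allow_pickle=True)[0]
c=lambda q: np.array(q)/3+[230,80]
jam(st,c([(58,358),(505,358)]),c([(191,268),(369,268)]),c([(285,402)]))
p=st['position'];M=st['tcp_rot'];b=p+M@np.array([-.0004,-.0431,-.0321]);print('bore',b)
print('scr',onz('wrist',c([(121,191),(436,191)]),.074,st).mean(0))
"
```

```text
outer mid [0.6735 0.2186 0.073 ] 0.07143518759554406
gap mid [0.6877 0.2197 0.073 ] 0.02781625123884834
axis x 0.6741125838025314
bore [0.6749 0.2175 0.108 ]
scr [0.6996 0.2207 0.074 ]
```

Emit:
arm_command(
  plan=[
    {"dx": -0.1, "dy": 0.1, "dz": 0, "twist": -0.1, "claw": 0.2},
    {"dx": -0.1, "dy": 0.1, "dz": 0.5, "twist": -0.1, "claw": 0.2},
    {"dx": -0.1, "dy": 0.1, "dz": 1, "twist": -0.1, "claw": 0.2},
    {"dx": -0.1, "dy": 0.1, "dz": 1.5, "twist": -0.1, "claw": 0.2},
    {"dx": -0.1, "dy": 0.1, "dz": 1.5, "twist": -0.1, "claw": 0.2},
    {"dx": -0.1, "dy": 0.1, "dz": 1.5, "twist": -0.1, "claw": 0.2},
  ],
)

```text
time_s: 11.65
position: [0.6307, 0.2159, 0.0612]
tcp_rot: [[0.067, -0.998, -0.003], [-0.998, -0.067, 0.006], [-0.006, 0.003, -1.0]]
force: [-1.0, -0.1, -0.5]
opening: 0.387
```

```bash
python3 -c "
from h import *
delta((.6307,.2157,.031),-86.13)
st=bot.read_state();im=bot.capture('wrist');crop(None,230,80,420,280,3,'pics/w13c.png',im[:,:,::-1])
im=bot.capture('scene');crop(None,90,180,250,360,3.3,'pics/s13.png',im[:,:,::-1])
np.save('st13.npy',np.array([st],dtype=object))"
```

```text
t 11.65 pos [0.6307 0.2159 0.0612] yawx -86.15 F [-0.9811 -0.0612 -0.468 ] op 0.387 -> d [ 0.04 -0.01  3.02] twist -0.02
```

View pics/w13c.png

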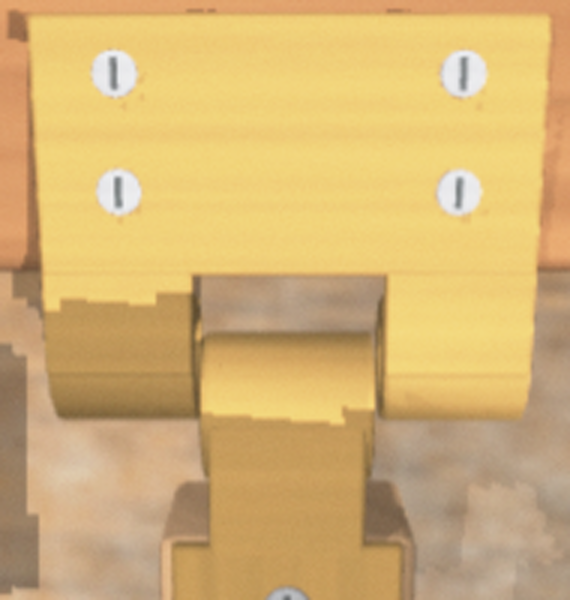

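View pics/s13.png

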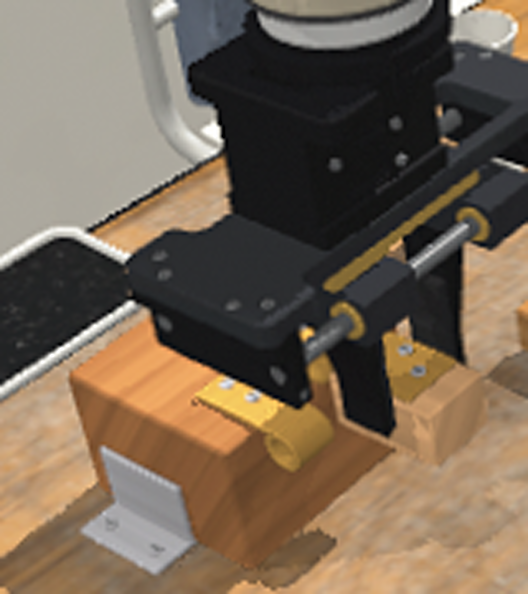

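Emit:
arm_command(
  plan=[
    {"dx": 0, "dy": 0, "dz": 0.5, "twist": 0, "claw": 0.2},
    {"dx": 0, "dy": 0, "dz": 1, "twist": 0, "claw": 0.2},
    {"dx": 0, "dy": 0, "dz": 1.5, "twist": 0, "claw": 0.2},
    {"dx": 0, "dy": 0, "dz": 2, "twist": 0, "claw": 0.2},
    {"dx": 0, "dy": 0, "dz": 2.5, "twist": 0, "claw": 0.2},
    {"dx": 0, "dy": 0, "dz": 3, "twist": 0, "claw": 0.2},
    {"dx": 0, "dy": 0, "dz": 3, "twist": 0, "claw": 0.2},
    {"dx": 0, "dy": 0, "dz": 3, "twist": 0, "claw": 0.2},
  ],
)

```text
time_s: 12.42
position: [0.6308, 0.2161, 0.0311]
tcp_rot: [[0.067, -0.998, -0.003], [-0.998, -0.067, 0.006], [-0.006, 0.002, -1.0]]
force: [-0.2, -0.3, -1.7]
opening: 0.386
```

```bash
python3 -c "
from h import *
delta((.6307,.2157,.031),-86.13)
st=bot.read_state();im=bot.capture('wrist');crop(None,230,80,420,280,3,'pics/w14c.png',im[:,:,::-1])
im=bot.capture('scene');cv2.imwrite('pics/s14f.png',im[:,:,::-1]);crop(None,130,240,250,360,5,'pics/s14.png',im[:,:,::-1])
im=bot.capture('top');cv2.imwrite('pics/t14.png',im[:,:,::-1])
print(st['tcp_rot']);np.save('st14.npy',np.array([st],dtype=object))"
```

```text
t 12.42 pos [0.6308 0.2161 0.0311] yawx -86.15 F [-0.2271 -0.3097 -1.7024] op 0.386 -> d [0.04 0.02 0.01] twist -0.02
[[ 0.0671 -0.9977 -0.0028]
 [-0.9977 -0.0672  0.0056]
 [-0.0058  0.0024 -1.    ]]
```

View pics/w14c.png

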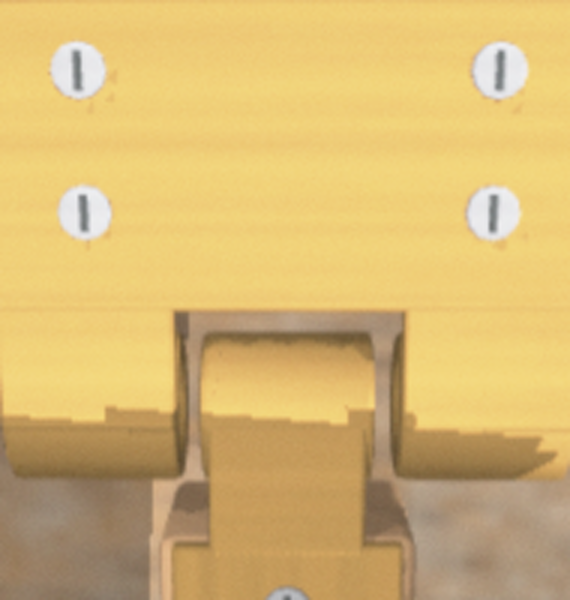

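View pics/s14.png

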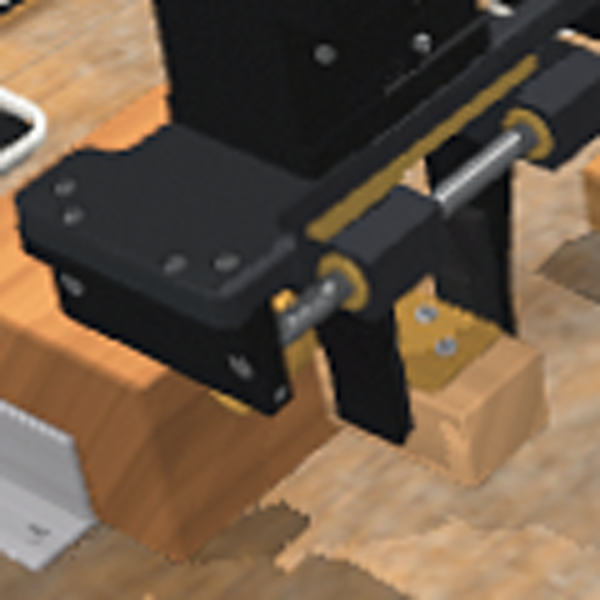

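View pics/t14.png

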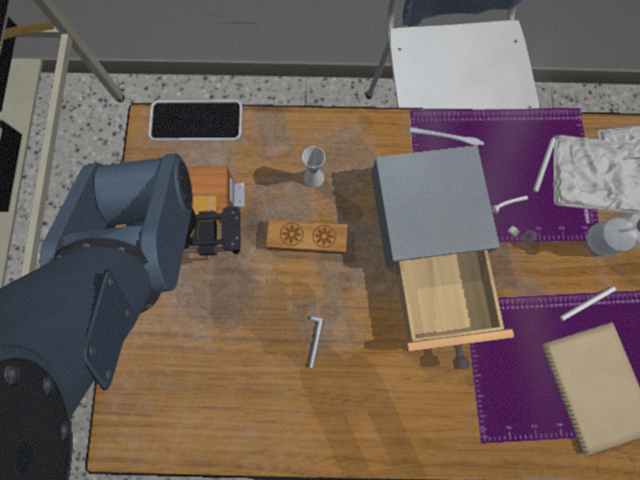

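```bash
python3 -c "
from jam import *
st=np.load('st14.npy',allow_pickle=True)[0]
c=lambda q: np.array(q)/3+[230,80]
jam(st,c([(2,430),(572,430)]),c([(180,430),(397,430)]),c([(285,477)]))
jam(st,c([(202,420),(374,420)]),c([(202,420),(374,420)]),c([(285,477)]))
o,v=ray('wrist',c([(288,334)]),st);v=v[0];dd=np.array([v[0],v[2]])/np.hypot(v[0],v[2])
h=lambda X: abs((X-o[0])*dd[1]-(.063-o[2])*dd[0])-.01
x0=(o+v*(.063-o[2])/v[2])[0]; print('loose axis x',brentq(h,x0-.02,x0-.003))
# batten corners predicted in scene
p=st['position'];M=st['tcp_rot']
P=[p+M@np.array([x-.0002,y+.0004,z]) for x in(-.017,.017) for y in (.0275,) for z in(-.0251-.014,-.0251+.014)]
print((proj('scene',P)-[130,240])*5)
"
```

```text
outer mid [0.6729 0.2192 0.073 ] 0.07097639963902763
gap mid [0.6729 0.219  0.073 ] 0.0269817854319491
axis x 0.6741114182682627
outer mid [0.6742 0.2191 0.073 ] 0.021331224015630222
gap mid [0.6742 0.2191 0.073 ] 0.021331224015630222
axis x 0.6741114182682627
loose axis x 0.6728793868702704
[[456.4531 422.1684]
 [468.6784 498.5103]
 [536.8053 351.1284]
 [547.0469 426.8974]]
```

```bash
python3 -c "
from h import *
crop('pics/s14f.png',190,285,250,345,10,'pics/s14c.png')"
```

```text
(no output)
```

View pics/s14c.png

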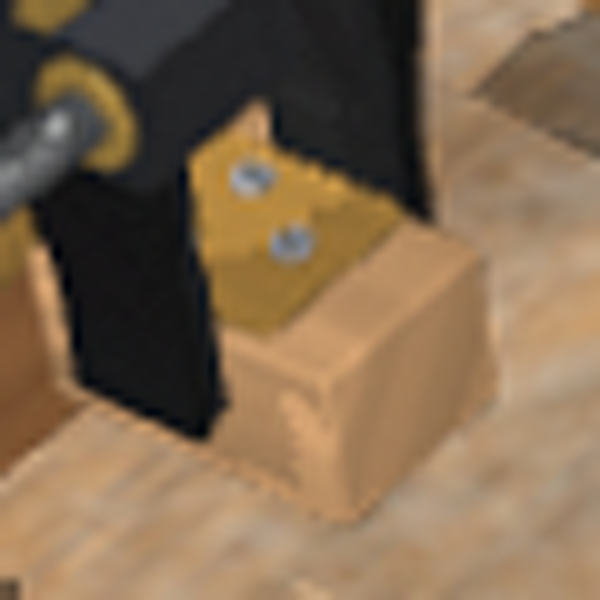

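```bash
python3 -c "
from h import *
jb=np.array([.6736,.2189,.063]);a=np.radians(3.87);ex=np.array([np.cos(a),np.sin(a),0]);ey=np.array([-np.sin(a),np.cos(a),0]);ez=np.array([0,0,1.])
ends=[jb+s*ey for s in (.036,-.014)]
print('knuckle near face, inner near face of far knuckle',(proj('scene',ends)-[100,245])*5)
B=[jb+.014*ex+s*ey+.007*ez for s in(.055,-.055)]+[jb+.114*ex+s*ey+.007*ez for s in(.055,-.055)]
print('block top',(proj('scene',B)-[100,245])*5)
crop('pics/scene0.png',165,300,215,335,12,'pics/c3b.png')
print((proj('scene',ends)-[165,300])*12)"
```

```text
knuckle near face, inner near face of far knuckle [[370.8289 364.3829]
 [492.3025 265.1154]]
block top [[281.4311 366.4825]
 [547.0769 155.1413]
 [ 40.3992 242.8694]
 [308.5494  52.6098]]
[[109.9894 214.5189]
 [401.5259 -23.723 ]]
```

View pics/c3b.png

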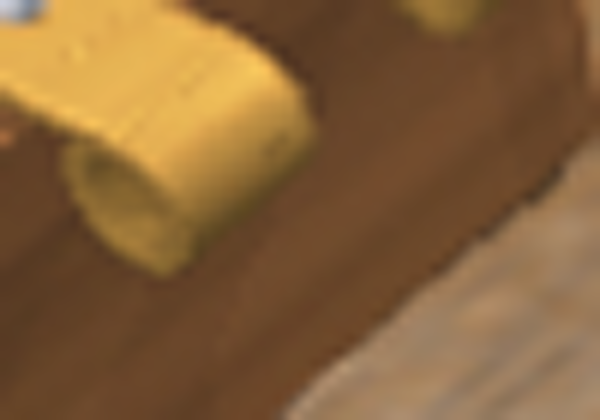

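Emit:
arm_command(
  plan=[
    {"dx": 0, "dy": -0.08, "dz": 0, "twist": 0, "claw": 0.2},
    {"dx": 0, "dy": -0.08, "dz": 0, "twist": 0, "claw": 0.2},
    {"dx": 0, "dy": -0.08, "dz": 0, "twist": 0, "claw": 0.2},
    {"dx": 0, "dy": -0.08, "dz": 0, "twist": 0, "claw": 0.2},
    {"dx": 0, "dy": -0.08, "dz": 0, "twist": 0, "claw": 0.2},
    {"dx": 0, "dy": -0.08, "dz": 0, "twist": 0, "claw": 0.2},
  ],
)

```text
time_s: 13.07
position: [0.6323, 0.2163, 0.0321]
tcp_rot: [[0.067, -0.998, -0.001], [-0.998, -0.067, 0.006], [-0.006, 0.001, -1.0]]
force: [-0.5, 1.1, -1.7]
opening: 0.387
```

```bash
python3 -c "
from h import *
delta((.6315,.2161,.031),-86.13)
st=bot.read_state();im=bot.capture('wrist');crop(None,230,80,420,280,3,'pics/w15c.png',im[:,:,::-1])
np.save('st15.npy',np.array([st],dtype=object))
s=bot.read_state();print(s['position'],s['force'],s['qvel'])"
```

```text
t 13.07 pos [0.6323 0.2163 0.0321] yawx -86.15 F [-0.5496  1.0551 -1.7009] op 0.387 -> d [0.01 0.08 0.11] twist -0.02
[0.6323 0.2163 0.032 ] [ 1.0319 -0.1134 -0.2908] [ 0.0563  0.0774 -0.0621  0.0042  0.103  -0.0172]
```

View pics/w15c.png

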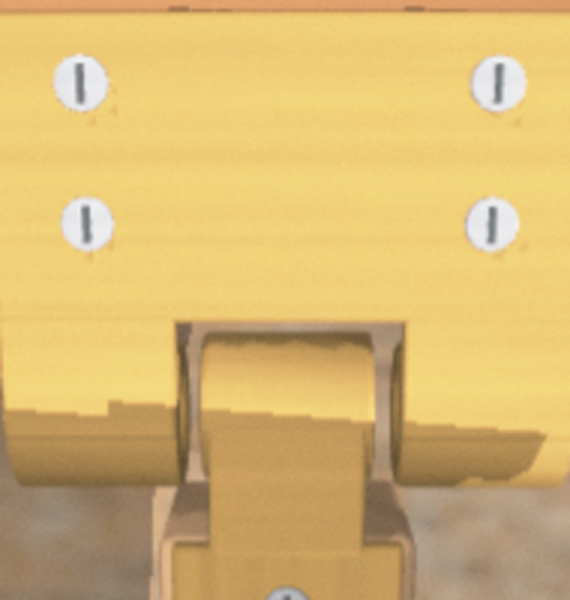

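Emit:
arm_command(
  plan=[
    {"dx": 0, "dy": 0.05, "dz": 0.1, "twist": 0, "claw": 0.2},
    {"dx": 0, "dy": 0.05, "dz": 0.1, "twist": 0, "claw": 0.2},
    {"dx": 0, "dy": 0.05, "dz": 0.1, "twist": 0, "claw": 0.2},
    {"dx": 0, "dy": 0.05, "dz": 0.1, "twist": 0, "claw": 0.2},
    {"dx": 0, "dy": 0.05, "dz": 0.1, "twist": 0, "claw": 0.2},
    {"dx": 0, "dy": 0.05, "dz": 0.1, "twist": 0, "claw": 0.2},
  ],
)

```text
time_s: 13.62
position: [0.6319, 0.2162, 0.0311]
tcp_rot: [[0.067, -0.998, -0.001], [-0.998, -0.067, 0.006], [-0.006, 0.001, -1.0]]
force: [-0.7, -0.1, -1.9]
opening: 0.388
```

```bash
python3 -c "
from h import *
delta((.6315,.2161,.031),-86.13)
st=bot.read_state();im=bot.capture('wrist');crop(None,230,80,420,280,3,'pics/w16c.png',im[:,:,::-1])
np.save('st16.npy',np.array([st],dtype=object))
s=bot.read_state();print(s['position'],s['force'],s['tcp_rot'])"
```

```text
t 13.62 pos [0.6319 0.2162 0.0311] yawx -86.15 F [-0.7392 -0.1485 -1.8729] op 0.388 -> d [0.01 0.04 0.01] twist -0.02
[0.6319 0.2163 0.0311] [-0.4365 -0.1109 -0.6981] [[ 0.0672 -0.9977 -0.0009]
 [-0.9977 -0.0672  0.0059]
 [-0.0059  0.0005 -1.    ]]
```

View pics/w16c.png

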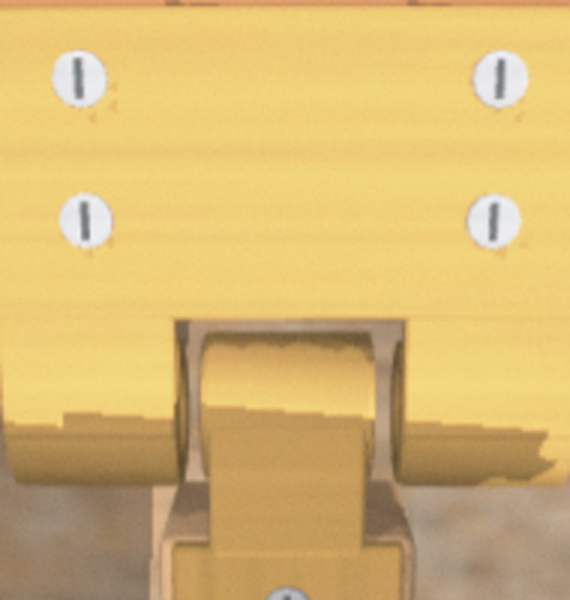

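```bash
python3 -c "
from jam import *
st=np.load('st16.npy',allow_pickle=True)[0]
c=lambda q: np.array(q)/3+[230,80]
jam(st,c([(2,434),(570,434)]),c([(181,434),(396,434)]),c([(285,484)]))
o,v=ray('wrist',c([(288,334)]),st);v=v[0];dd=np.array([v[0],v[2]])/np.hypot(v[0],v[2])
h=lambda X: abs((X-o[0])*dd[1]-(.063-o[2])*dd[0])-.01
x0=(o+v*(.063-o[2])/v[2])[0]; print('loose axis x',brentq(h,x0-.02,x0-.003))
print('block front x - 14', onz('wrist',c([(288,320)]),.07,st)[0]-[.014,0,0], 'loose mid',onz('wrist',c([(201,434),(374,434)]),.073,st).mean(0))
"
```

```text
outer mid [0.6733 0.2194 0.073 ] 0.07080652792983093
gap mid [0.6734 0.2191 0.073 ] 0.0267628715765957
axis x 0.6741241699643759
loose axis x 0.6738611248781836
block front x - 14 [0.6731 0.2201 0.07  ] loose mid [0.6733 0.2192 0.073 ]
```

```bash
python3 -c "
from h import *
print(proj('top',[(.421,-.2765,.047)]))
crop('pics/t14.png',390,230,530,380,4,'pics/t14c.png')
print((proj('top',[(.421,-.2765,.047)])-[390,230])*4)"
```

```text
[[459.9901 362.8687]]
[[279.9603 531.4747]]
```

View pics/t14c.png

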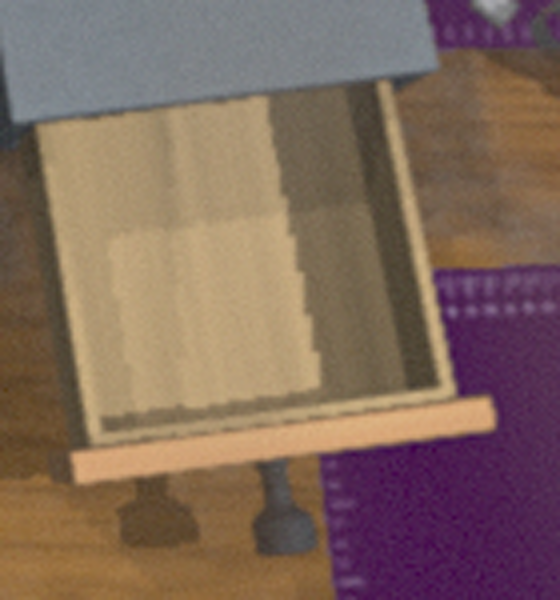

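```bash
python3 -c "
from h import *
s=bot.read_state();print(s['time_s'],s['position'],s['force'],s['opening'])
print(bot.hand_in())"
```

```text
13.6667 [0.6319 0.2163 0.0311] [-0.4365 -0.1109 -0.6981] 0.3867473870607077
the job is handed in; nothing more can be done
None
```

The job is handed in at 13.7 s of the 51 s allowed, with the batten still in the gripper and its knuckle between the two jamb knuckles. I pulled the drawer to its stop, where it pushed back with about 22 N, and left it open. I then gripped the batten, lifted it out and lowered it into the gap from above.

**Last checks**
- **Front to back:** the wrist camera put the two hole axes about 0.3 mm apart.
- **Side to side:** the loose knuckle was centred in the gap to within about 0.3 mm, with a visible gap on both sides.
- **Height:** the loose hole came out at about 63.2 mm against the jamb's 63 mm. This follows from the grasp height, as I could not see the holes themselves from any camera. The scene camera suggested the batten might sit up to 1 mm high, and the apparent widths in the wrist picture hinted at about 2 mm low; both are close to measurement noise.
- **Forces:** about 1 N at the wrist, so nothing was being pressed.
- **Bystanders:** the pin, mould and jigger look unmoved in the last top view.
- **Drawer:** the top view shows the knob within about 1 to 2 mm of where it met the stop.

**Did not match the description:** the fingertips end about 23 mm short of the stated tool point. My first grip on the knob was therefore too high, so I released it and gripped again lower. I allowed for the difference from then on.

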